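# Load the sample changer

### The arm

A 6-joint arm with a two-finger parallel gripper is mounted at the origin on the work surface. World frame = base frame: x ahead of the robot, y to its left, z up, the work surface at z = 0. Lengths are in m, angles in rad, forces in N, time in s.
With the tool pointing down it reaches from about 0.375 to 0.975 m from the base axis. Payload 3.8 kg.
Tool frame: the origin (TCP) lies at the very end of the fingers, on their centre line; the grasp point (between the pads) lies 19 mm behind it; y points along the fingers, z is the direction in which the jaws open and shut, and the axes are right-handed (so a half turn about y gives the same grasp; the last joint's range is limited). The gripper opens to 85 mm and grips with 20 to 120 N. Pads are 22 mm wide; open, the fingers measure 114 mm over their backs; the gripper's body (76 mm by 85 mm) begins 54 mm behind the grasp point. The pads swing forward as they close: fully open they stand 13 mm farther back than shut.
Start: joints at [1.182, 0.264, 1.604, -0, 1.274, -0.037], TCP at [0.233, 0.634, 0.231] pointing down, gripper open.
Joint ranges: [-2.63, 2.63], [-0.94, 2.18], [0.31, 2.57], [-1.31, 4.45], [0, 2.66], [-2.55, 2.55]. Speed limits (rad/s): [2.57, 2.57, 3.14, 3.14, 3.14, 3.14].

### API

Orientations are given as a 3x3 rotation matrix whose columns are the frame's x, y, z axes.
In Python, from rig import arm, viewer, search_frame, place_of gives the robot as it stands.
- The arm moves only by the tool servo_tool, never from a script. Its argument "motion" is a list of rows, each an object of numbers: "tx", "ty", "tz": the shift along the tool's x, y, z in cm; "wx", "wy", "wz": the turn, a rotation vector about the tool's x, y, z in rad. A call has 1 to 12 rows; each row is the pose to reach, as a shift and turn from the pose measured when the call began, along the tool's axes at that moment; what a row does not reach only later rows make up. A row lasts 1/12 s, in which the tool goes at most 41.7 mm and 7.16 degrees, less where a joint would pass 70% of its speed; a pose out of reach is approached as far as the arm can. A call with a gripper value outside its range is refused whole. "grip" is the opening, from -1 (shut) to 1 (fully open), set as the call begins (left out, the last holds). The fingers move at their own pace and stop on an object; the grip force is fixed at half the most. Time passes only in rows, so rows that repeat a pose let the fingers close. It gives the time, the measured TCP pose, the force and the opening at its end, in the units of the state.
- arm.state(): the state, without advancing time (a new reading comes with each control period).
- viewer.get_image(name): name is "scene" or "top" or "wrist"; returns (picture, depth): 420x560x3 uint8, blue, green, red; 420x560 float32, m along the optical axis (not along the pixel's ray), 0 where there is no reading.
- viewer.calibration(name): a dict with "mtx" (3x3 intrinsics, pixels), "R" (3x3) and "t" (3): a world point X has camera coordinates R X + t. Camera axes: x right, y down, z forward; pixel columns grow to the right and rows downward; lengths in m; the calibration is good to about 2 mm. A picture is of the moment at which its call begins: read the wrist's pose just before it. calibration takes no time and is no camera call; for the wrist camera it gives the pose at the moment of the call.
- arm.close_job(): hands the job in, once; it reports no verdict.
Trained networks look in the newest picture that a camera, given by its name, has taken for a name from the list of things; names that differ only in an ending like _2 or _b are one class to them, and where a whole thing is asked for, a point or a joint stands for the part that bears it (a point fixed in the world has none). Each returns a list of dicts, best first, with "score" (0 to 1); they miss things now and then, are a little off and sometimes report something else, mostly with a low value. They report only what shows in the picture. A call takes as long as a camera call. They do not tell look-alikes from the thing itself.
- search_frame(camera, name): "centre" ([column, row] in pixels, amid what is visible of it).
- place_of(camera, name): "centre" ([column, row] in pixels: a listed point, or the origin of a listed thing).
The state is a dict: "time_s": time; "q": joint angles; "qd": joint speeds; "tau": joint torques, N m; "position": TCP position; "orientation": TCP orientation; "wrist_force": force on the tool from outside, world axes, zero at the start; "moment": the same for the moment, N m; "width": finger opening in m.
Only numpy, scipy, OpenCV 4.12 (cv2) and the standard library are available. Lean on these libraries where they do the work, as an engineer would, in place of code of your own. Each camera call takes 0.05 s, during which the arm holds its last target. There are 200 camera calls.

### The job

Load the sample changer: slide the blue shutter of the bottle store fully open, and stand every red-capped bottle from the store upright in its own pocket of the white turntable, always through the loading gap at the yellow mark, pushing the table round by its pins so that it clicks an empty pocket into the gap for each. Finish with the table clicked in and an empty pocket at the gap, so that all the bottles are under the clear guard, and with the shutter fully shut again; do not tip a bottle over, and leave the beaker, the jar and the screwdriver where they are.

Things in the scene. Friction and masses are not known exactly. Their poses are not given: they have to be found in the camera images.
- bottle_a: upright amber sample bottle with red screw cap, one of up to four alike (None in the state when it is absent, or while it is held): body 44 mm across, cap 36 mm across and 20 mm high, 80 mm tall in all, about 0.13 kg, bottom-heavy; origin at the centre of its underside, z up. Starts standing somewhere in one compartment of the store.
- bottle_b: upright amber sample bottle with red screw cap, one of up to four alike (None in the state when it is absent, or while it is held): body 44 mm across, cap 36 mm across and 20 mm high, 80 mm tall in all, about 0.13 kg, bottom-heavy; origin at the centre of its underside, z up. Starts standing somewhere in one compartment of the store.
- bottle_c: upright amber sample bottle with red screw cap, one of up to four alike (None in the state when it is absent, or while it is held): body 44 mm across, cap 36 mm across and 20 mm high, 80 mm tall in all, about 0.13 kg, bottom-heavy; origin at the centre of its underside, z up. Starts standing somewhere in one compartment of the store.
- bottle_d: upright amber sample bottle with red screw cap, one of up to four alike (None in the state when it is absent, or while it is held): body 44 mm across, cap 36 mm across and 20 mm high, 80 mm tall in all, about 0.13 kg, bottom-heavy; origin at the centre of its underside, z up. Starts standing somewhere in one compartment of the store.
- store: fixed white bottle store, origin under its centre. 4 compartments in a row along its x, centres at -93, -31, +31, +93 mm, each 58 (x) by 60 (y) mm inside, floor 6 mm up, walls and dividers 50 mm up. End walls (x = +-125 mm, 98 mm high) carry guide rails, 112 mm high at x = +-135 mm, running on to y = +195 mm. At the start the blue shutter covers it, 99 to 104 mm up, just above the caps.
- shutter (a joint): blue sliding shutter of the store, a plate 262 mm (store x) by 80 mm (store y). Value in m: 0 = shut, centred over the store; 0.15 = fully open, slid along the store's +y onto the rail ends. Stiff: needs about 7 N (slowly) to move either way, and stays where it is left.
- shutter_handle (a point): centre of the shutter's orange handle, a level bar 90 mm long (along the store's x), 14 mm wide and 14 mm high, its centre 142 mm above the work surface, on two legs at its ends (+-36 mm), the shutter plate 38 mm below it; it moves with the shutter
- changer: fixed base of the sample changer, origin on the turntable's axis at bench height, z up; its own -x points to the loading gap (yellow mark on the base). Guard over the table on a central column (hub 34 mm radius, top 140 mm up): five clear plates 80 x 85 mm, 70 to 150 mm from the axis, 130 to 134 mm up, each over one pocket position; the sixth, the loading gap, is open above.
- turntable (a joint): white indexing table, radius 182 mm, top 45 mm above the bench. Value in rad, grows anticlockwise seen from above, no stops in use. Clicks into a detent at every multiple of pi/3 (60 degrees): let go within about 0.4 rad of one it springs into it, to about 0.03 rad. It may stand near or between detents at the start. All six pockets are empty at the start.
- pin_0 (a point): top of one of six alike steel push pins with orange tops on the turntable's rim, halfway between pockets: 165 mm from the axis, at angles joint value + 30 + 60 n degrees from the changer's own x (this one n = 0); 12 mm across (the orange top looks 16 mm), top 170 mm above the bench, 36 mm above the guard plates. 3 to 4 N sideways at a pin turns the table.
- gap (a point): point fixed in the sample changer: centre of the pocket position at the loading gap, 105 mm from the axis, at pocket floor height (45 mm); no pocket need be exactly there until the table has clicked in
- pocket_0 (a point): one of the turntable's six alike pockets, all empty at the start: centre of its floor, 45 mm above the work surface; square, 58 mm inside, grey walls 30 mm high; turns with the table; its angle from the changer's own x is joint value + 180 + 0 degrees
- pocket_1 (a point): one of the turntable's six alike pockets, all empty at the start: centre of its floor, 45 mm above the work surface; square, 58 mm inside, grey walls 30 mm high; turns with the table; its angle from the changer's own x is joint value + 180 + 60 degrees
- pocket_2 (a point): one of the turntable's six alike pockets, all empty at the start: centre of its floor, 45 mm above the work surface; square, 58 mm inside, grey walls 30 mm high; turns with the table; its angle from the changer's own x is joint value + 180 + 120 degrees
- pocket_3 (a point): one of the turntable's six alike pockets, all empty at the start: centre of its floor, 45 mm above the work surface; square, 58 mm inside, grey walls 30 mm high; turns with the table; its angle from the changer's own x is joint value + 180 + 180 degrees
- pocket_4 (a point): one of the turntable's six alike pockets, all empty at the start: centre of its floor, 45 mm above the work surface; square, 58 mm inside, grey walls 30 mm high; turns with the table; its angle from the changer's own x is joint value + 180 + 240 degrees
- pocket_5 (a point): one of the turntable's six alike pockets, all empty at the start: centre of its floor, 45 mm above the work surface; square, 58 mm inside, grey walls 30 mm high; turns with the table; its angle from the changer's own x is joint value + 180 + 300 degrees
- beaker: bystander: white cup, 70 mm across, 90 mm high; origin at the centre of its underside
- screwdriver: bystander: screwdriver 180 mm long lying on the bench; origin under its middle
- jar: bystander: jar with blue cap, 64 mm across, 90 mm high; origin at the centre of its underside
Not all that is in view belongs to the job. Leave any green look-alike of the bottle_c alone.

How it is judged:
By the outcome, as a careful person would: the job done as asked, in the order asked, and still so for the second after the job is handed in, with the robot touching nothing.
Of bottle_a, bottle_b, bottle_c, bottle_d only 3 to 4 are there at a start; the rules pass over those that are not, and their reading is None.
At some moment in a run one of bottle_a, bottle_b, bottle_c, bottle_d may be knocked a few centimetres aside while the robot is not near it.
It also fails if it takes over 210 s, if anything falls off the work surface, if the arm or the gripper's body presses on something with over 40 N, if the wrist force passes 120 N, or if a joint passes its speed limit or range.

## Working session

There is one attempt and no reset: what is moved stays moved. The work goes in short steps, Python scripts to look and compute and a tool call to move; the robot and the scene stay as the last step left them, time stands still between calls to the robot, and variables do not carry over. Pictures are saved under pics/ and viewed, about 12 in all and at most 16, crops included, and the job is handed in when it is done.

Besides the shell and the picture viewer there is one more tool, called after ">>>" as a command line: name --argument value ..., lists and objects as JSON in quotes. servo_tool: Moves the arm, as the interface text tells. Its arguments: {"type":"object","properties":{"motion":{"type":"array"},"grip":{"type":"number"}},"required":["motion"]}

```bash
mkdir -p pics; ls; cat > h.py <<'E'
import numpy as np, cv2
from rig import arm, viewer, search_frame, place_of
def ray(cam,uv,z,cal=None):
    c=cal or viewer.calibration(cam); K,R,t=[np.array(c[k]) for k in("mtx","R","t")]
    d=R.T@np.linalg.inv(K)@np.array([uv[0],uv[1],1.]); o=-R.T@t
    return o+d*(z-o[2])/d[2]
def proj(cam,X,cal=None):
    c=cal or viewer.calibration(cam); K,R,t=[np.array(c[k]) for k in("mtx","R","t")]
    p=K@(R@np.array(X)+t); return p[:2]/p[2]
def cloud(cam,depth,cal=None):
    c=cal or viewer.calibration(cam); K,R,t=[np.array(c[k]) for k in("mtx","R","t")]
    v,u=np.indices(depth.shape); P=np.stack([u,v,np.ones_like(u)],-1)@np.linalg.inv(K).T*depth[...,None]
    return (P-t)@R
def st():
    s=arm.state(); print(round(s["time_s"],2),np.round(s["position"],4),"F",np.round(s["wrist_force"],1),"w",round(s["width"],4)); return s
E
python3 - <<'E'
from h import *
s=st(); print(np.round(s["orientation"],3))
ims=[]
for c in("scene","top"):
    im,d=viewer.get_image(c); np.savez(f"{c}0.npz",im=im,d=d); cv2.imwrite(f"pics/{c}0.png",im)
    cal=viewer.calibration(c); print(c,np.round(cal["mtx"],1).tolist(),np.round(-np.array(cal["R"]).T@cal["t"],3))
    for n,z in(("store",0),("shutter_handle",.142),("changer",0),("pin_0",.17),("gap",.045),("bottle_a",0),("pocket_0",.045),("beaker",0),("jar",0),("screwdriver",0)):
        for r in place_of(c,n)[:6]: 
            if r["score"]>.3: print(c,n,round(r["score"],2),np.round(r["centre"]),np.round(ray(c,r["centre"],z),3))
E
```

```text
pics
0.0 [0.2323 0.633  0.23  ] F [ 0.2 -0.3  0.5] w 0.0858
[[ 0.939 -0.001  0.345]
 [-0.345 -0.002  0.939]
 [-0.    -1.    -0.002]]
scene [[444.3, 0.0, 271.8], [0.0, 444.3, 206.8], [0.0, 0.0, 1.0]] [0.938 0.833 0.675]
scene store 0.9 [305. 271.] [0.512 0.205 0.   ]
scene shutter_handle 0.9 [309. 221.] [0.513 0.213 0.142]
scene changer 0.67 [205. 202.] [ 0.603 -0.176  0.   ]
scene changer 0.32 [290. 278.] [0.553 0.208 0.   ]
scene pin_0 0.86 [155. 174.] [ 0.744 -0.09   0.17 ]
scene gap 0.72 [242. 181.] [ 0.493 -0.156  0.045]
scene gap 0.43 [200. 209.] [ 0.648 -0.081  0.045]
scene bottle_a 0.77 [346. 257.] [0.403 0.212 0.   ]
scene bottle_a 0.73 [319. 264.] [0.472 0.2   0.   ]
scene bottle_a 0.71 [289. 276.] [0.552 0.201 0.   ]
scene bottle_a 0.63 [402. 264.] [0.306 0.296 0.   ]
scene bottle_a 0.55 [265. 284.] [0.611 0.199 0.   ]
scene pocket_0 0.94 [212. 169.] [ 0.542 -0.264  0.045]
scene pocket_0 0.9 [238. 181.] [ 0.504 -0.165  0.045]
scene pocket_0 0.88 [173. 177.] [ 0.656 -0.273  0.045]
scene pocket_0 0.72 [200. 208.] [ 0.646 -0.086  0.045]
scene pocket_0 0.72 [240. 198.] [ 0.539 
[... 576 characters left out ...]
 0.71 [376. 197.] [ 0.59 -0.17  0.  ]
top pin_0 0.87 [353. 126.] [ 0.738 -0.093  0.17 ]
top gap 0.8 [385. 229.] [ 0.489 -0.173  0.045]
top bottle_a 0.76 [224. 313.] [0.303 0.272 0.   ]
top bottle_a 0.4 [353. 212.] [ 0.551 -0.1    0.   ]
top pocket_0 0.94 [386. 227.] [ 0.495 -0.176  0.045]
top pocket_0 0.83 [374. 154.] [ 0.704 -0.169  0.045]
top pocket_0 0.78 [419. 208.] [ 0.542 -0.271  0.045]
top pocket_0 0.69 [352. 210.] [ 0.548 -0.09   0.045]
top pocket_0 0.65 [346. 177.] [ 0.642 -0.083  0.045]
top pocket_0 0.62 [410. 170.] [ 0.651 -0.261  0.045]
top beaker 0.58 [273. 149.] [0.755 0.11  0.   ]
top jar 0.92 [225. 150.] [0.763 0.251 0.   ]
top screwdriver 0.89 [152. 230.] [0.542 0.464 0.   ]
```

View pics/scene0.png

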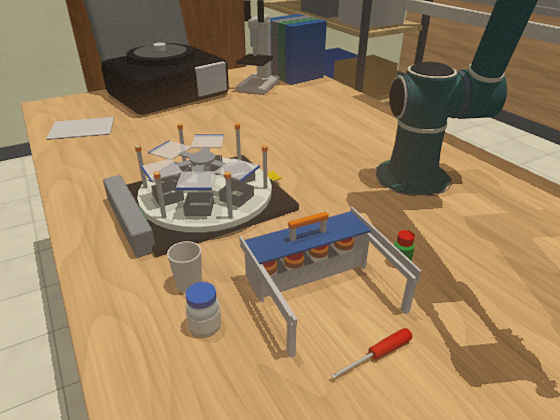

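View pics/top0.png

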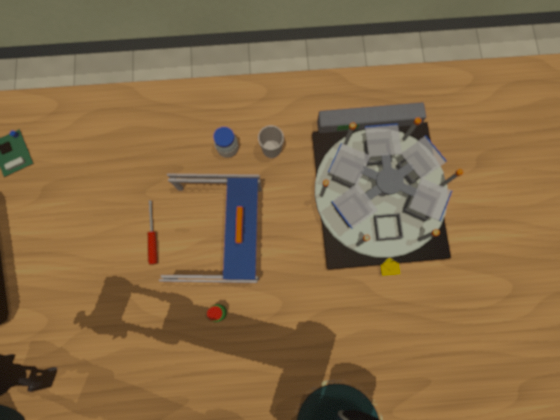

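The scene shows four red caps under the shutter at about (269,265), (294,258), (319,250) and (345,241). The red-capped bottle with a green body at (403,248), top view (217,313), stands outside the store, so it's the look-alike. The store's +y points left in the top view. The gap is at about (388,228), beside the yellow mark at (390,267).

```bash
cat > fit.py <<'E'
from h import *
from scipy.optimize import least_squares
def pins(cam,im):
    h=cv2.cvtColor(im,cv2.COLOR_BGR2HSV); m=cv2.inRange(h,(6,150,120),(17,255,255))
    n,l,s,c=cv2.connectedComponentsWithStats(m); out=[]
    for i in range(1,n):
        if s[i,4]>8:
            p=ray(cam,c[i],.168)
            if np.hypot(p[0]-.595,p[1]+.175)<.21: out.append(p[:2])
    return np.array(out)
def table(P):
    # axis cx,cy, pin phase a (mod 60deg)
    def f(v):
        r=P-v[:2]; a=np.arctan2(r[:,1],r[:,0]); e=(a-v[2]+np.pi/6)%(np.pi/3)-np.pi/6
        return np.r_[np.hypot(*r.T)-.165,.165*e]
    best=min((least_squares(f,[.595,-.175,a0]) for a0 in np.arange(0,1.04,.15)),key=lambda s:s.cost)
    return best.x,best.cost
E
python3 - <<'E'
from fit import *
for c in("scene","top"):
    z=np.load(c+"0.npz"); im,d=z["im"],z["d"]
    P=pins(c,im); x,k=table(P); print(c,len(P),np.round(P,3).tolist(),"axis",np.round(x[:2],4),"pin phase deg",np.round(np.degrees(x[2])%60,1),k)
    W=cloud(c,d); hs=cv2.cvtColor(im,cv2.COLOR_BGR2HSV)
    y=W[(cv2.inRange(hs,(25,180,120),(32,255,255))>0)]; print("yellow",np.round(np.median(y,0),3),len(y))
    b=(cv2.inRange(hs,(100,120,60),(120,255,255))>0)&(abs(W[...,2]-.104)<.012)&(np.hypot(W[...,0]-.51,W[...,1]-.21)<.18)
    r=cv2.minAreaRect(W[b][:,:2].astype(np.float32)*1000); print("plate",r,np.median(W[b][:,2]))
    o=(cv2.inRange(hs,(6,150,120),(17,255,255))>0)&(abs(W[...,2]-.148)<.012)&(np.hypot(W[...,0]-.51,W[...,1]-.21)<.15)
    print("handle",cv2.minAreaRect(W[o][:,:2].astype(np.float32)*1000),np.median(W[o][:,2]))
E
```

```text
scene 6 [[0.6, -0.332], [0.457, -0.254], [0.743, -0.246], [0.457, -0.088], [0.742, -0.084], [0.599, -0.001]] axis [ 0.5998 -0.1675] pin phase deg 30.7 8.593285670262884e-06
yellow [ 0.383 -0.172  0.024] 41
plate ((512.0927734375, 211.72816467285156), (78.76178741455078, 258.0422058105469), 84.8402328491211) 0.10592186663143727
handle ((514.07666015625, 209.39503479003906), (17.71229362487793, 89.86486053466797), 84.166259765625) 0.1489782240390956
top 3 [[0.741, -0.257], [0.6, -0.341], [0.594, -0.007]] axis [ 0.5969 -0.175 ] pin phase deg 30.8 5.640255380038719e-06
yellow [ 0.388 -0.177  0.024] 227
plate ((512.8948364257812, 207.71934509277344), (73.947021484375, 255.7374725341797), 84.78221893310547) 0.10426227390816055
handle ((511.671142578125, 208.73565673828125), (12.39244556427002, 86.80184173583984), 86.93354797363281) 0.14891575092216106
```

>>> servo_tool --motion '[{"ty":-2},{"ty":-2,"wy":0.12},{"ty":-2,"wy":0.24},{"ty":-2,"wy":0.352},{"ty":-2,"wy":0.352},{"ty":-2,"wy":0.352}]'

```text
invalid input at $.motion[0]: expected keys tx, ty, tz, wx, wy, wz
```

>>> servo_tool --motion '[{"tx":3.1,"ty":0,"tz":-2.3,"wx":0,"wy":-0.09,"wz":0},{"tx":6.2,"ty":0,"tz":-4.6,"wx":0,"wy":-0.18,"wz":0},{"tx":9.3,"ty":0,"tz":-6.9,"wx":0,"wy":-0.262,"wz":0},{"tx":12.4,"ty":0,"tz":-9.2,"wx":0,"wy":-0.262,"wz":0},{"tx":15.5,"ty":0,"tz":-11.5,"wx":0,"wy":-0.262,"wz":0},{"tx":18.6,"ty":0,"tz":-13.8,"wx":0,"wy":-0.262,"wz":0},{"tx":21.7,"ty":0,"tz":-16.1,"wx":0,"wy":-0.262,"wz":0},{"tx":24.8,"ty":0,"tz":-18.4,"wx":0,"wy":-0.262,"wz":0},{"tx":27.9,"ty":0,"tz":-20.7,"wx":0,"wy":-0.262,"wz":0},{"tx":31,"ty":0,"tz":-23,"wx":0,"wy":-0.262,"wz":0},{"tx":35,"ty":0,"tz":-25.8,"wx":0,"wy":-0.262,"wz":0},{"tx":38,"ty":0,"tz":-28,"wx":0,"wy":-0.262,"wz":0}]' --grip 1

```text
time_s: 2.1
position: [0.4922, 0.2405, 0.2317]
orientation: [[0.996, 0.001, 0.089], [-0.089, 0.0, 0.996], [0.001, -1.0, 0.001]]
wrist_force: [1.3, 1.3, 0.1]
width: 0.085
```

```bash
python3 - <<'E'
from h import *
s=st(); print(np.round(s["orientation"],3).tolist())
cal=viewer.calibration("wrist"); im,d=viewer.get_image("wrist"); cv2.imwrite("pics/w1.png",im)
W=cloud("wrist",d,cal); hs=cv2.cvtColor(im,cv2.COLOR_BGR2HSV)
o=(cv2.inRange(hs,(6,150,100),(17,255,255))>0)&(abs(W[...,2]-.148)<.015)
print("handle",o.sum(),cv2.minAreaRect(W[o][:,:2].astype(np.float32)*1000),np.median(W[o][:,2]))
for r in place_of("wrist","shutter_handle")[:1]: print(r,ray("wrist",r["centre"],.142,cal))
z=np.load("top0.npz"); im,d=z["im"],z["d"]; W=cloud("top",d)
g=(im.max(-1)<45)&(W[...,0]>.35)&(W[...,0]<.85)&(W[...,1]<.05)&(W[...,1]>-.4)
n,l,ss,c=cv2.connectedComponentsWithStats(g.astype(np.uint8)); i=1+ss[1:,4].argmax()
print("base",cv2.minAreaRect(W[l==i][:,:2].astype(np.float32)*1000),ss[i,4],np.median(W[l==i][:,2]))
E
```

```text
2.1 [0.4922 0.2405 0.2317] F [1.3 1.3 0.1] w 0.085
[[0.996, 0.001, 0.089], [-0.089, 0.0, 0.996], [0.001, -1.0, 0.001]]
handle 1745 ((512.5293579101562, 209.775146484375), (14.012192726135254, 88.78817749023438), 85.12205505371094) 0.14842113899663825
{'centre': [244.3, 241.4], 'score': 0.84} [0.51116696 0.20841391 0.142     ]
base ((420.53668212890625, -286.66748046875), (79.8663101196289, 169.32814025878906), 30.664894104003906) 730 0.024948128916210326
```

>>> servo_tool --motion '[{"tx":2.3,"ty":1,"tz":-2.9,"wx":0,"wy":0,"wz":0},{"tx":2.3,"ty":4,"tz":-2.9,"wx":0,"wy":0,"wz":0},{"tx":2.3,"ty":7,"tz":-2.9,"wx":0,"wy":0,"wz":0},{"tx":2.3,"ty":9,"tz":-2.9,"wx":0,"wy":0,"wz":0},{"tx":2.3,"ty":10.7,"tz":-2.9,"wx":0,"wy":0,"wz":0},{"tx":2.3,"ty":10.7,"tz":-2.9,"wx":0,"wy":0,"wz":0},{"tx":2.3,"ty":10.7,"tz":-2.9,"wx":0,"wy":0,"wz":0}]' --grip 1

```text
time_s: 2.78
position: [0.5135, 0.2063, 0.1238]
orientation: [[0.995, -0.001, 0.095], [-0.095, -0.003, 0.995], [-0.0, -1.0, -0.003]]
wrist_force: [0.0, 0.0, 0.6]
width: 0.0853
```

>>> servo_tool --motion '[{"tx":0,"ty":0,"tz":0,"wx":0,"wy":0,"wz":0},{"tx":0,"ty":0,"tz":0,"wx":0,"wy":0,"wz":0},{"tx":0,"ty":0,"tz":0,"wx":0,"wy":0,"wz":0},{"tx":0,"ty":0,"tz":0,"wx":0,"wy":0,"wz":0},{"tx":0,"ty":0,"tz":0,"wx":0,"wy":0,"wz":0},{"tx":0,"ty":0,"tz":0,"wx":0,"wy":0,"wz":0}]' --grip -1

```text
time_s: 3.28
position: [0.5143, 0.2094, 0.1249]
orientation: [[0.995, 0.002, 0.097], [-0.097, 0.004, 0.995], [0.001, -1.0, 0.004]]
wrist_force: [-2.5, 4.2, 11.3]
width: 0.0133
```

>>> servo_tool --motion '[{"tx":0,"ty":0,"tz":1,"wx":0,"wy":0,"wz":0},{"tx":0,"ty":0,"tz":2.2,"wx":0,"wy":0,"wz":0},{"tx":0,"ty":0,"tz":3.5,"wx":0,"wy":0,"wz":0},{"tx":0,"ty":0,"tz":4.8,"wx":0,"wy":0,"wz":0},{"tx":0,"ty":0,"tz":6.1,"wx":0,"wy":0,"wz":0},{"tx":0,"ty":0,"tz":7.4,"wx":0,"wy":0,"wz":0},{"tx":0,"ty":0,"tz":8.7,"wx":0,"wy":0,"wz":0},{"tx":0,"ty":0,"tz":10,"wx":0,"wy":0,"wz":0},{"tx":0,"ty":0,"tz":11.3,"wx":0,"wy":0,"wz":0},{"tx":0,"ty":0,"tz":12.5,"wx":0,"wy":0,"wz":0},{"tx":0,"ty":0,"tz":13.6,"wx":0,"wy":0,"wz":0},{"tx":0,"ty":0,"tz":14.4,"wx":0,"wy":0,"wz":0}]'

```text
time_s: 4.28
position: [0.5264, 0.3511, 0.125]
orientation: [[0.995, -0.003, 0.096], [-0.096, -0.002, 0.995], [-0.003, -1.0, -0.002]]
wrist_force: [-5.0, -7.8, 3.8]
width: 0.0127
```

Moved 142 mm so far; about 8 mm left, with a slight overpush against the stop.

>>> servo_tool --motion '[{"tx":0,"ty":0,"tz":0.5,"wx":0,"wy":0,"wz":0},{"tx":0,"ty":0,"tz":0.9,"wx":0,"wy":0,"wz":0},{"tx":0,"ty":0,"tz":1.1,"wx":0,"wy":0,"wz":0},{"tx":0,"ty":0,"tz":1.2,"wx":0,"wy":0,"wz":0},{"tx":0,"ty":0,"tz":1.2,"wx":0,"wy":0,"wz":0}]'

```text
time_s: 4.7
position: [0.527, 0.3588, 0.125]
orientation: [[0.996, -0.005, 0.094], [-0.095, -0.01, 0.995], [-0.004, -1.0, -0.011]]
wrist_force: [-3.0, -14.1, 5.8]
width: 0.0129
```

>>> servo_tool --motion '[{"tx":0,"ty":0,"tz":0,"wx":0,"wy":0,"wz":0},{"tx":0,"ty":0,"tz":0,"wx":0,"wy":0,"wz":0},{"tx":0,"ty":0,"tz":0,"wx":0,"wy":0,"wz":0},{"tx":0,"ty":0,"tz":0,"wx":0,"wy":0,"wz":0},{"tx":0,"ty":0,"tz":0,"wx":0,"wy":0,"wz":0},{"tx":0,"ty":-4,"tz":0,"wx":0,"wy":0,"wz":0},{"tx":0,"ty":-8,"tz":0,"wx":0,"wy":0,"wz":0},{"tx":0,"ty":-12,"tz":0,"wx":0,"wy":0,"wz":0},{"tx":0,"ty":-16,"tz":-4,"wx":0,"wy":0,"wz":0},{"tx":0,"ty":-18,"tz":-8,"wx":0,"wy":0,"wz":0},{"tx":0,"ty":-18,"tz":-12,"wx":0,"wy":0,"wz":0},{"tx":0,"ty":-18,"tz":-14,"wx":0,"wy":0,"wz":0}]' --grip 1

```text
time_s: 5.7
position: [0.5156, 0.2205, 0.3101]
orientation: [[0.996, 0.001, 0.093], [-0.093, -0.009, 0.996], [0.001, -1.0, -0.009]]
wrist_force: [0.1, -0.4, 0.1]
width: 0.0853
```

```bash
cat > caps.py <<'E'
from h import *
def caps(zc=.086,tol=.012,name=None):
    cal=viewer.calibration("wrist"); im,d=viewer.get_image("wrist")
    if name: cv2.imwrite(f"pics/{name}.png",im)
    W=cloud("wrist",d,cal); hs=cv2.cvtColor(im,cv2.COLOR_BGR2HSV)
    m=((cv2.inRange(hs,(0,120,60),(6,255,255))|cv2.inRange(hs,(172,120,60),(180,255,255)))>0)&(abs(W[...,2]-zc)<tol)
    m=cv2.morphologyEx(m.astype(np.uint8),cv2.MORPH_OPEN,np.ones((3,3)))
    n,l,s,c=cv2.connectedComponentsWithStats(m); o=[]
    for i in range(1,n):
        if s[i,4]>60:
            p=W[l==i]; t=p[p[:,2]>np.percentile(p[:,2],60)-.003]
            (x,y),r=cv2.minEnclosingCircle(t[:,:2].astype(np.float32)*1000)
            o.append((x,y,r)); print("cap px",np.round(c[i]),"n",s[i,4],"xy mm",round(x,1),round(y,1),"r",round(r,1),"z",round(np.percentile(p[:,2],90),4),"edge",s[i,:4])
    return im,d,W,cal
E
python3 - <<'E'
from caps import *
s=st(); im,d,W,cal=caps(name="w2")
t,_=viewer.get_image("scene"); cv2.imwrite("pics/s2.png",t)
E
```

```text
5.7 [0.5156 0.2205 0.3101] F [ 0.1 -0.4  0.1] w 0.0853
cap px [325.   4.] n 244 xy mm 315.1 286.4 r 14.2 z 0.0809 edge [311   0  28  11]
cap px [270. 106.] n 767 xy mm 418.4 215.4 r 18.0 z 0.0867 edge [255  90  31  32]
cap px [270. 161.] n 674 xy mm 483.2 209.1 r 17.9 z 0.0868 edge [256 147  29  30]
cap px [278. 211.] n 621 xy mm 547.9 212.3 r 18.1 z 0.0866 edge [265 197  27  28]
cap px [275. 254.] n 583 xy mm 609.1 202.9 r 18.2 z 0.0865 edge [262 241  27  27]
```

View pics/w2.png

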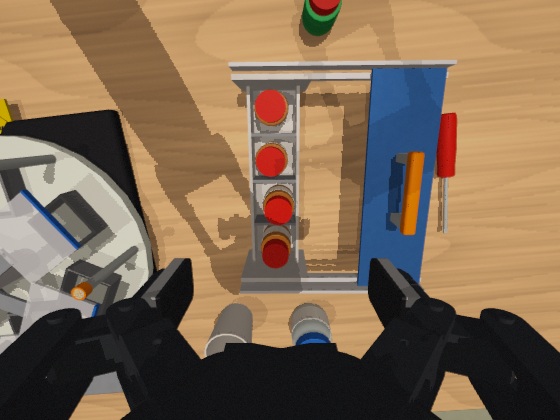

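View pics/s2.png

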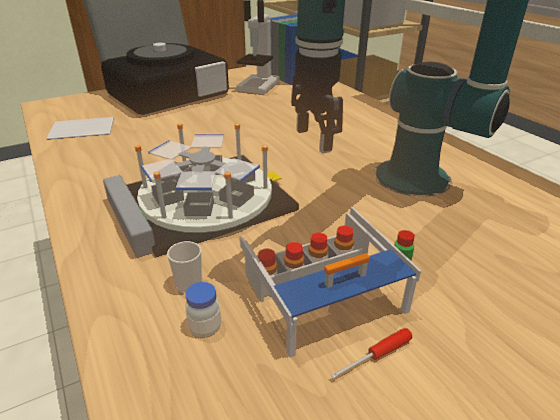

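Shutter fully open (the handle travelled 150 mm). The wrist view shows four red caps in the store at (270,106), (270,161), (278,211) and (275,254); the green-bodied look-alike at (322,12) is outside it. Next I'll look at the changer from above.

>>> servo_tool --motion '[{"tx":1.3,"ty":0,"tz":-3.8,"wx":0,"wy":-0.093,"wz":0},{"tx":2.6,"ty":0,"tz":-7.6,"wx":0,"wy":-0.093,"wz":0},{"tx":3.9,"ty":0,"tz":-11.4,"wx":0,"wy":-0.093,"wz":0},{"tx":5.2,"ty":0,"tz":-15.2,"wx":0,"wy":-0.093,"wz":0},{"tx":6.5,"ty":0,"tz":-19,"wx":0,"wy":-0.093,"wz":0},{"tx":7.8,"ty":0,"tz":-22.8,"wx":0,"wy":-0.093,"wz":0},{"tx":9.1,"ty":0,"tz":-26.6,"wx":0,"wy":-0.093,"wz":0},{"tx":10.4,"ty":0,"tz":-30.4,"wx":0,"wy":-0.093,"wz":0},{"tx":11.7,"ty":0,"tz":-34.2,"wx":0,"wy":-0.093,"wz":0},{"tx":13,"ty":0,"tz":-37,"wx":0,"wy":-0.093,"wz":0},{"tx":14,"ty":0,"tz":-37.9,"wx":0,"wy":-0.093,"wz":0},{"tx":14,"ty":0,"tz":-37.9,"wx":0,"wy":-0.093,"wz":0}]'

```text
time_s: 6.8
position: [0.6186, -0.175, 0.3114]
orientation: [[1.0, -0.002, 0.008], [-0.008, -0.011, 1.0], [-0.002, -1.0, -0.011]]
wrist_force: [0.0, 0.4, 0.4]
width: 0.0855
```

```bash
python3 - <<'E'
from fit import *
s=st(); print(np.round(s["orientation"],3).tolist())
cal=viewer.calibration("wrist"); im,d=viewer.get_image("wrist"); cv2.imwrite("pics/w3.png",im); np.savez("w3.npz",im=im,d=d)
print("cam",-np.array(cal["R"]).T@cal["t"])
P=pins("wrist",im); print(np.round(P,4).tolist()); x,k=table(P); print("axis",x[:2],"phase",np.degrees(x[2])%60,k)
for n,z in(("gap",.045),("pocket_0",.045),("changer",0),("pin_0",.17)):
    for r in place_of("wrist",n)[:6]: print(n,round(r["score"],2),np.round(r["centre"]),np.round(ray("wrist",r["centre"],z,cal),3))
E
```

```text
6.8 [ 0.6186 -0.175   0.3114] F [0.  0.4 0.4] w 0.0855
[[1.0, -0.002, 0.008], [-0.008, -0.011, 1.0], [-0.002, -1.0, -0.011]]
cam [ 0.5514713  -0.17297896  0.45384816]
[[0.4527, -0.0908], [0.4542, -0.2568], [0.5962, -0.0064], [0.5992, -0.3384], [0.7404, -0.0882], [0.7425, -0.2535]]
axis [ 0.59752017 -0.17234528] phase 30.57391023000171 3.889943762580714e-06
gap 0.96 [283.  88.] [ 0.496 -0.173  0.045]
pocket_0 0.82 [280.  85.] [ 0.493 -0.178  0.045]
pocket_0 0.81 [218. 206.] [ 0.652 -0.268  0.045]
pocket_0 0.66 [280. 239.] [ 0.703 -0.178  0.045]
changer 0.87 [283. 162.] [ 0.596 -0.175  0.   ]
pin_0 0.56 [356. 309.] [ 0.739 -0.094  0.17 ]
```

View pics/w3.png

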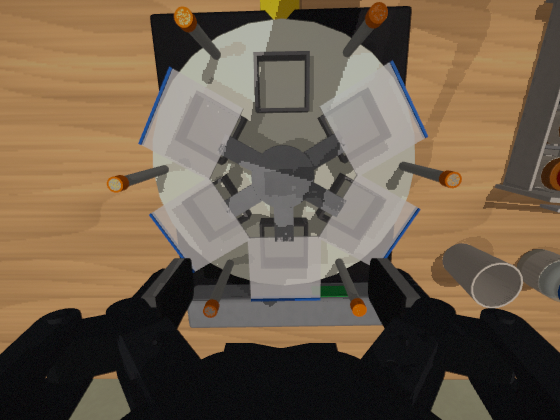

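Table measured: axis (0.5975, −0.172), pins at 30.6°, base yaw about 1–2°. So the table is clicked in, with an empty pocket (px 283,83) at the gap at about (0.493, −0.174). Now the bottle nearest that end.

>>> servo_tool --motion '[{"tx":-0.6,"ty":0,"tz":4,"wx":0,"wy":0,"wz":0},{"tx":-1.2,"ty":0,"tz":8,"wx":0,"wy":0,"wz":0},{"tx":-1.8,"ty":0,"tz":12,"wx":0,"wy":0,"wz":0},{"tx":-2.4,"ty":0,"tz":16,"wx":0,"wy":0,"wz":0},{"tx":-3,"ty":0,"tz":20,"wx":0,"wy":0,"wz":0},{"tx":-3.6,"ty":0,"tz":24,"wx":0,"wy":0,"wz":0},{"tx":-4.2,"ty":0,"tz":28,"wx":0,"wy":0,"wz":0},{"tx":-4.2,"ty":0,"tz":32,"wx":0,"wy":0,"wz":0},{"tx":-4.2,"ty":3,"tz":35,"wx":0,"wy":0,"wz":0},{"tx":-4.2,"ty":6,"tz":37.8,"wx":0,"wy":0,"wz":0},{"tx":-4.2,"ty":6,"tz":37.8,"wx":0,"wy":0,"wz":0}]'

```text
time_s: 7.97
position: [0.571, 0.2115, 0.2422]
orientation: [[1.0, -0.012, -0.003], [0.003, -0.01, 1.0], [-0.012, -1.0, -0.01]]
wrist_force: [-1.6, -0.9, -1.4]
width: 0.0855
```

```bash
python3 -c "
from caps import *
s=st(); print(np.round(s['orientation'],3).tolist()); caps()"
```

```text
7.97 [0.571  0.2115 0.2422] F [-1.6 -0.9 -1.4] w 0.0855
[[1.0, -0.012, -0.003], [0.003, -0.01, 1.0], [-0.012, -1.0, -0.01]]
cap px [287.  38.] n 1446 xy mm 418.5 215.2 r 18.2 z 0.0867 edge [268  15  39  47]
cap px [280. 111.] n 1119 xy mm 483.1 209.1 r 17.9 z 0.0868 edge [262  92  37  39]
cap px [283. 178.] n 981 xy mm 547.8 212.3 r 18.0 z 0.0867 edge [266 160  35  36]
cap px [274. 234.] n 903 xy mm 609.1 202.2 r 18.4 z 0.0865 edge [257 217  33  34]
```

>>> servo_tool --motion '[{"tx":2,"ty":1,"tz":-0.4,"wx":0,"wy":0,"wz":0},{"tx":4,"ty":4,"tz":-0.7,"wx":0,"wy":0,"wz":0},{"tx":4,"ty":8,"tz":-0.7,"wx":0,"wy":0,"wz":0},{"tx":4,"ty":11,"tz":-0.7,"wx":0,"wy":0,"wz":0},{"tx":4,"ty":13,"tz":-0.7,"wx":0,"wy":0,"wz":0},{"tx":4,"ty":15,"tz":-0.7,"wx":0,"wy":0,"wz":0},{"tx":4,"ty":16.8,"tz":-0.7,"wx":0,"wy":0,"wz":0},{"tx":4,"ty":18.4,"tz":-0.7,"wx":0,"wy":0,"wz":0},{"tx":4,"ty":18.4,"tz":-0.7,"wx":0,"wy":0,"wz":0},{"tx":4,"ty":18.4,"tz":-0.7,"wx":0,"wy":0,"wz":0}]' --grip 1

```text
time_s: 8.85
position: [0.6099, 0.1999, 0.0605]
orientation: [[1.0, -0.011, -0.003], [0.002, -0.012, 1.0], [-0.011, -1.0, -0.012]]
wrist_force: [0.1, -0.2, 1.2]
width: 0.0853
```

>>> servo_tool --motion '[{"tx":0,"ty":0,"tz":0,"wx":0,"wy":0,"wz":0},{"tx":0,"ty":0,"tz":0,"wx":0,"wy":0,"wz":0},{"tx":0,"ty":0,"tz":0,"wx":0,"wy":0,"wz":0},{"tx":0,"ty":0,"tz":0,"wx":0,"wy":0,"wz":0},{"tx":0,"ty":0,"tz":0,"wx":0,"wy":0,"wz":0},{"tx":0,"ty":0,"tz":0,"wx":0,"wy":0,"wz":0}]' --grip -1

```text
time_s: 9.35
position: [0.611, 0.2004, 0.0621]
orientation: [[1.0, -0.008, -0.003], [0.003, -0.011, 1.0], [-0.008, -1.0, -0.011]]
wrist_force: [-0.7, 0.8, 7.0]
width: 0.0342
```

>>> servo_tool --motion '[{"tx":0,"ty":-2,"tz":0,"wx":0,"wy":0,"wz":0},{"tx":0,"ty":-5,"tz":0,"wx":0,"wy":0,"wz":0},{"tx":0,"ty":-9,"tz":0,"wx":0,"wy":0,"wz":0},{"tx":0,"ty":-13,"tz":0,"wx":0,"wy":0,"wz":0},{"tx":0,"ty":-17,"tz":0,"wx":0,"wy":0,"wz":0},{"tx":0,"ty":-19,"tz":-1,"wx":0,"wy":0,"wz":0},{"tx":-1.2,"ty":-20,"tz":-4,"wx":0,"wy":0,"wz":0},{"tx":-2.4,"ty":-20,"tz":-8,"wx":0,"wy":0,"wz":0},{"tx":-3.6,"ty":-20,"tz":-11.5,"wx":0,"wy":0,"wz":0},{"tx":-4.8,"ty":-20,"tz":-15,"wx":0,"wy":0,"wz":0},{"tx":-6,"ty":-20,"tz":-18.5,"wx":0,"wy":0,"wz":0}]'

```text
time_s: 10.27
position: [0.5518, 0.0161, 0.2642]
orientation: [[1.0, -0.009, -0.003], [0.003, -0.012, 1.0], [-0.009, -1.0, -0.012]]
wrist_force: [-0.4, -0.1, -1.2]
width: 0.0342
```

>>> servo_tool --motion '[{"tx":-1.2,"ty":0,"tz":-3.5,"wx":0,"wy":0,"wz":0},{"tx":-2.4,"ty":0,"tz":-7,"wx":0,"wy":0,"wz":0},{"tx":-3.6,"ty":0,"tz":-10,"wx":0,"wy":0,"wz":0},{"tx":-4.8,"ty":0,"tz":-13,"wx":0,"wy":0,"wz":0},{"tx":-5.5,"ty":0,"tz":-16,"wx":0,"wy":0,"wz":0},{"tx":-5.8,"ty":0,"tz":-18,"wx":0,"wy":0,"wz":0},{"tx":-5.8,"ty":0,"tz":-18.5,"wx":0,"wy":0,"wz":0},{"tx":-5.8,"ty":0,"tz":-18.5,"wx":0,"wy":0,"wz":0}]'

```text
time_s: 10.93
position: [0.4938, -0.1703, 0.2664]
orientation: [[1.0, -0.01, -0.0], [0.0, -0.011, 1.0], [-0.01, -1.0, -0.011]]
wrist_force: [0.3, -0.3, -1.1]
width: 0.0343
```

```bash
python3 - <<'E'
from fit import *
s=st(); print(np.round(s["orientation"],3).tolist())
cal=viewer.calibration("wrist"); im,d=viewer.get_image("wrist"); cv2.imwrite("pics/w4.png",im)
W=cloud("wrist",d,cal)
# pocket rim: points 70..78mm high near gap
m=(abs(W[...,2]-.075)<.006)&(abs(W[...,0]-.493)<.05)&(abs(W[...,1]+.174)<.05)
p=W[m]; print("rim",m.sum(),cv2.minAreaRect(p[:,:2].astype(np.float32)*1000) if len(p) else 0)
E
```

```text
10.93 [ 0.4938 -0.1703  0.2664] F [ 0.3 -0.3 -1.1] w 0.0343
[[1.0, -0.01, -0.0], [0.0, -0.011, 1.0], [-0.01, -1.0, -0.011]]
rim 627 ((499.45574951171875, -173.60267639160156), (99.94573211669922, 79.23914337158203), 89.3544921875)
```

View pics/w4.png

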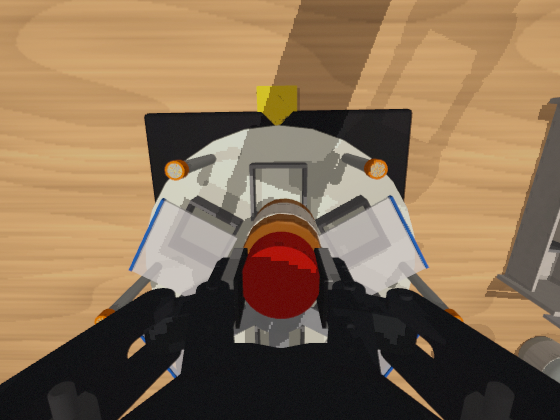

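```bash
python3 - <<'E'
from h import *
z=np.load("w3.npz"); d=z["d"]
c4=viewer.calibration("wrist")
for uv in((250,163),(307,163)): print("w4",ray("wrist",uv,.075,c4))
# w3 pose: camera moved rigidly by TCP translation (orientations alike) -> use recorded cam centre
c3=dict(c4); R=np.array(c4["R"]); c3["t"]=-R@np.array([0.5514713,-0.17297896,0.45384816])
W=cloud("wrist",d,c3)
m=(W[...,2]>.065)&(W[...,2]<.082)&(abs(W[...,0]-.493)<.045)&(abs(W[...,1]+.174)<.045)
p=W[m]; print(m.sum(),cv2.minAreaRect(p[:,:2].astype(np.float32)*1000))
for uv in((254,53),(312,53),(257,111),(309,111)): print("w3",ray("wrist",uv,.075,c3))
E
```

```text
w4 [ 0.45908327 -0.2054231   0.075     ]
w4 [ 0.45887659 -0.14118919  0.075     ]
962 ((494.0023498535156, -169.1561737060547), (73.89649200439453, 78.90953826904297), 1.0142287015914917)
w3 [ 0.45949612 -0.20791723  0.075     ]
w3 [ 0.45951507 -0.14029612  0.075     ]
w3 [ 0.52365276 -0.20557495  0.075     ]
w3 [ 0.52355842 -0.14204912  0.075     ]
```

>>> servo_tool --motion '[{"tx":0.1,"ty":1,"tz":-0.15,"wx":0,"wy":0,"wz":0},{"tx":0.15,"ty":3,"tz":-0.15,"wx":0,"wy":0,"wz":0},{"tx":0.15,"ty":6,"tz":-0.15,"wx":0,"wy":0,"wz":0},{"tx":0.15,"ty":9,"tz":-0.15,"wx":0,"wy":0,"wz":0},{"tx":0.15,"ty":11,"tz":-0.15,"wx":0,"wy":0,"wz":0},{"tx":0.15,"ty":13,"tz":-0.15,"wx":0,"wy":0,"wz":0},{"tx":0.15,"ty":14.5,"tz":-0.15,"wx":0,"wy":0,"wz":0},{"tx":0.15,"ty":15.5,"tz":-0.15,"wx":0,"wy":0,"wz":0},{"tx":0.15,"ty":16.1,"tz":-0.15,"wx":0,"wy":0,"wz":0},{"tx":0.15,"ty":16.5,"tz":-0.15,"wx":0,"wy":0,"wz":0},{"tx":0.15,"ty":16.5,"tz":-0.15,"wx":0,"wy":0,"wz":0}]'

```text
time_s: 11.9
position: [0.4948, -0.1721, 0.1018]
orientation: [[1.0, -0.009, -0.003], [0.002, -0.011, 1.0], [-0.009, -1.0, -0.011]]
wrist_force: [-0.9, 0.4, -1.4]
width: 0.0342
```

>>> servo_tool --motion '[{"tx":0,"ty":0,"tz":0,"wx":0,"wy":0,"wz":0},{"tx":0,"ty":0,"tz":0,"wx":0,"wy":0,"wz":0},{"tx":0,"ty":0,"tz":0,"wx":0,"wy":0,"wz":0},{"tx":0,"ty":0,"tz":0,"wx":0,"wy":0,"wz":0},{"tx":0,"ty":-1,"tz":0,"wx":0,"wy":0,"wz":0},{"tx":0,"ty":-4,"tz":0,"wx":0,"wy":0,"wz":0},{"tx":0,"ty":-8,"tz":0,"wx":0,"wy":0,"wz":0},{"tx":0,"ty":-12,"tz":0,"wx":0,"wy":0,"wz":0},{"tx":0,"ty":-14,"tz":0,"wx":0,"wy":0,"wz":0}]' --grip 0.3

```text
time_s: 12.65
position: [0.4982, -0.1714, 0.2483]
orientation: [[1.0, -0.001, -0.002], [0.002, -0.014, 1.0], [-0.001, -1.0, -0.014]]
wrist_force: [1.7, -0.2, 0.7]
width: 0.0556
```

>>> servo_tool --motion '[{"tx":-2,"ty":0,"tz":3.5,"wx":0,"wy":0,"wz":0},{"tx":-4.2,"ty":0,"tz":7,"wx":0,"wy":0,"wz":0},{"tx":-4.2,"ty":0,"tz":8,"wx":0,"wy":0,"wz":0},{"tx":-4.2,"ty":0,"tz":8,"wx":0,"wy":0,"wz":0},{"tx":-4.2,"ty":0,"tz":8,"wx":0,"wy":0,"wz":0}]' --grip -0.3

```text
time_s: 13.07
position: [0.4563, -0.0914, 0.2481]
orientation: [[1.0, 0.0, -0.004], [0.004, -0.015, 1.0], [0.0, -1.0, -0.015]]
wrist_force: [-0.2, -0.5, -0.5]
width: 0.0298
```

```bash
python3 - <<'E'
from caps import *
from fit import pins,table
s=st(); print(np.round(s["orientation"],3).tolist())
im,d,W,cal=caps(zc=.125,name="w5")
P=pins("wrist",im); print(np.round(P,4).tolist())
E
```

```text
13.07 [ 0.4563 -0.0914  0.2481] F [-0.2 -0.5 -0.5] w 0.0298
[[1.0, 0.0, -0.004], [0.004, -0.015, 1.0], [0.0, -1.0, -0.015]]
cap px [202. 241.] n 1143 xy mm 493.1 -170.0 r 18.3 z 0.1254 edge [183 222  39  38]
[[0.4527, -0.0946], [0.4548, -0.2577], [0.461, -0.1462], [0.5957, -0.3362], [0.5929, -0.0036]]
```

View pics/w5.png

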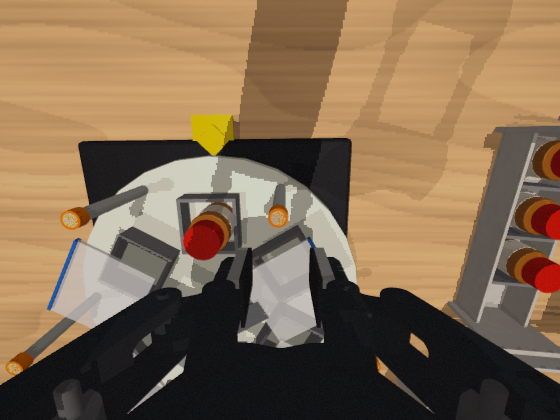

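The bottle stands in its pocket (cap px 205,241, height 0.125). The pin to push is at px (278,216).

>>> servo_tool --motion '[{"tx":-0.25,"ty":2,"tz":0,"wx":0,"wy":0,"wz":0},{"tx":-0.25,"ty":5,"tz":0,"wx":0,"wy":0,"wz":0},{"tx":-0.25,"ty":8,"tz":0,"wx":0,"wy":0,"wz":0},{"tx":-0.25,"ty":10,"tz":0,"wx":0,"wy":0,"wz":0},{"tx":-0.25,"ty":10.1,"tz":0,"wx":0,"wy":0,"wz":0},{"tx":-0.25,"ty":10.1,"tz":0,"wx":0,"wy":0,"wz":0}]'

```text
time_s: 13.62
position: [0.4532, -0.0941, 0.1456]
orientation: [[1.0, -0.004, -0.002], [0.002, -0.014, 1.0], [-0.004, -1.0, -0.014]]
wrist_force: [0.0, 0.2, 0.9]
width: 0.0298
```

>>> servo_tool --motion '[{"tx":-0.4,"ty":0,"tz":-0.8,"wx":0,"wy":0,"wz":0},{"tx":-0.8,"ty":0,"tz":-1.55,"wx":0,"wy":0,"wz":0},{"tx":-1.1,"ty":0,"tz":-2.3,"wx":0,"wy":0,"wz":0},{"tx":-1.4,"ty":0,"tz":-3.15,"wx":0,"wy":0,"wz":0},{"tx":-1.65,"ty":0,"tz":-4,"wx":0,"wy":0,"wz":0},{"tx":-1.85,"ty":0,"tz":-4.8,"wx":0,"wy":0,"wz":0},{"tx":-2.05,"ty":0,"tz":-5.7,"wx":0,"wy":0,"wz":0},{"tx":-2.15,"ty":0,"tz":-6.5,"wx":0,"wy":0,"wz":0},{"tx":-2.2,"ty":0,"tz":-7.4,"wx":0,"wy":0,"wz":0},{"tx":-2.2,"ty":0,"tz":-8.25,"wx":0,"wy":0,"wz":0},{"tx":-2.2,"ty":0,"tz":-9.1,"wx":0,"wy":0,"wz":0},{"tx":-2.15,"ty":0,"tz":-10,"wx":0,"wy":0,"wz":0}]'

```text
time_s: 14.62
position: [0.4322, -0.1957, 0.1471]
orientation: [[1.0, -0.003, -0.002], [0.002, -0.016, 1.0], [-0.003, -1.0, -0.016]]
wrist_force: [0.4, -0.6, 0.2]
width: 0.0299
```

>>> servo_tool --motion '[{"tx":0.2,"ty":0,"tz":-0.9,"wx":0,"wy":0,"wz":0},{"tx":0.4,"ty":0,"tz":-1.8,"wx":0,"wy":0,"wz":0},{"tx":0.75,"ty":0,"tz":-2.8,"wx":0,"wy":0,"wz":0},{"tx":1.15,"ty":0,"tz":-3.8,"wx":0,"wy":0,"wz":0},{"tx":1.6,"ty":0,"tz":-4.8,"wx":0,"wy":0,"wz":0},{"tx":2.1,"ty":0,"tz":-5.7,"wx":0,"wy":0,"wz":0},{"tx":2.4,"ty":0,"tz":-6.3,"wx":0,"wy":0,"wz":0},{"tx":2.4,"ty":0,"tz":-6.3,"wx":0,"wy":0,"wz":0}]'

```text
time_s: 15.28
position: [0.4571, -0.2598, 0.148]
orientation: [[1.0, -0.003, -0.001], [0.001, -0.016, 1.0], [-0.003, -1.0, -0.016]]
wrist_force: [0.2, -0.7, -0.1]
width: 0.0299
```

>>> servo_tool --motion '[{"tx":0,"ty":-2,"tz":0,"wx":0,"wy":0,"wz":0},{"tx":0,"ty":-5,"tz":0,"wx":0,"wy":0,"wz":0},{"tx":0,"ty":-8,"tz":0,"wx":0,"wy":0,"wz":0},{"tx":1,"ty":-11,"tz":3.5,"wx":0,"wy":0,"wz":0},{"tx":2,"ty":-14,"tz":7,"wx":0,"wy":0,"wz":0},{"tx":3,"ty":-14,"tz":8.5,"wx":0,"wy":0,"wz":0},{"tx":3,"ty":-14,"tz":8.5,"wx":0,"wy":0,"wz":0}]'

```text
time_s: 15.87
position: [0.4903, -0.1692, 0.2903]
orientation: [[1.0, 0.004, -0.005], [0.005, -0.015, 1.0], [0.004, -1.0, -0.015]]
wrist_force: [-0.6, -0.9, 0.1]
width: 0.0298
```

```bash
python3 - <<'E'
from caps import *
from fit import pins,table
s=st(); print(np.round(s["orientation"],3).tolist())
im,d,W,cal=caps(zc=.125,name="w6")
P=pins("wrist",im); print(np.round(P,4).tolist())
E
```

```text
15.87 [ 0.4903 -0.1692  0.2903] F [-0.6 -0.9  0.1] w 0.0298
[[1.0, 0.004, -0.005], [0.005, -0.015, 1.0], [0.004, -1.0, -0.015]]
[[0.4514, -0.096], [0.4541, -0.2609], [0.5847, -0.0118], [0.5929, -0.3379]]
```

View pics/w6.png

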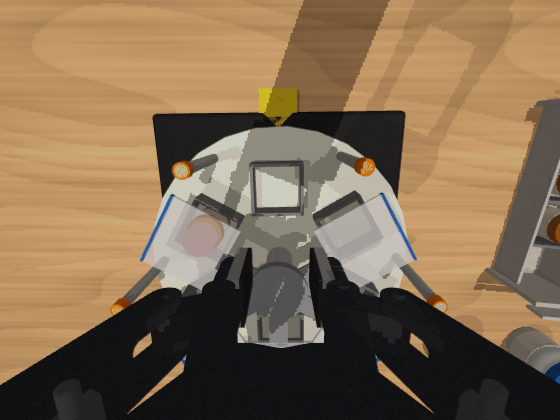

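Indexed by one: the bottle is under the guard at (203,235), with an empty pocket at the gap at (277,188). On to bottle 2.

>>> servo_tool --motion '[{"tx":0.6,"ty":0,"tz":4,"wx":0.015,"wy":0,"wz":0},{"tx":1.2,"ty":0,"tz":8,"wx":0.015,"wy":0,"wz":0},{"tx":1.8,"ty":0,"tz":12,"wx":0.015,"wy":0,"wz":0},{"tx":2.4,"ty":0,"tz":16,"wx":0.015,"wy":0,"wz":0},{"tx":3,"ty":0,"tz":20,"wx":0.015,"wy":0,"wz":0},{"tx":3.6,"ty":0,"tz":24,"wx":0.015,"wy":0,"wz":0},{"tx":4.2,"ty":0,"tz":28,"wx":0.015,"wy":0,"wz":0},{"tx":4.8,"ty":0,"tz":32,"wx":0.015,"wy":0,"wz":0},{"tx":5.4,"ty":2,"tz":36,"wx":0.015,"wy":0,"wz":0},{"tx":6,"ty":5,"tz":38.2,"wx":0.015,"wy":0,"wz":0},{"tx":6,"ty":5,"tz":38.2,"wx":0.015,"wy":0,"wz":0}]' --grip 1

```text
time_s: 16.83
position: [0.5432, 0.2132, 0.224]
orientation: [[1.0, -0.011, -0.009], [0.009, -0.003, 1.0], [-0.011, -1.0, -0.003]]
wrist_force: [-1.1, -0.6, -1.5]
width: 0.0856
```

```bash
python3 -c "
from caps import *
s=st(); print(np.round(s['orientation'],3).tolist()); caps()"
```

```text
16.83 [0.5432 0.2132 0.224 ] F [-1.1 -0.6 -1.5] w 0.0856
[[1.0, -0.011, -0.009], [0.009, -0.003, 1.0], [-0.011, -1.0, -0.003]]
cap px [285.  66.] n 1498 xy mm 418.5 215.3 r 18.2 z 0.0867 edge [265  43  41  47]
cap px [277. 141.] n 1181 xy mm 483.2 209.0 r 17.9 z 0.0866 edge [258 122  38  39]
cap px [280. 208.] n 1065 xy mm 547.7 212.2 r 18.1 z 0.0866 edge [262 189  36  38]
```

>>> servo_tool --motion '[{"tx":0.6,"ty":1,"tz":-0.05,"wx":0,"wy":0,"wz":0},{"tx":0.6,"ty":4,"tz":-0.05,"wx":0,"wy":0,"wz":0},{"tx":0.6,"ty":8,"tz":-0.05,"wx":0,"wy":0,"wz":0},{"tx":0.6,"ty":11,"tz":-0.05,"wx":0,"wy":0,"wz":0},{"tx":0.6,"ty":13,"tz":-0.05,"wx":0,"wy":0,"wz":0},{"tx":0.6,"ty":15,"tz":-0.05,"wx":0,"wy":0,"wz":0},{"tx":0.6,"ty":16.4,"tz":-0.05,"wx":0,"wy":0,"wz":0},{"tx":0.6,"ty":16.4,"tz":-0.05,"wx":0,"wy":0,"wz":0},{"tx":0.6,"ty":16.4,"tz":-0.05,"wx":0,"wy":0,"wz":0}]' --grip 1

```text
time_s: 17.63
position: [0.5476, 0.2081, 0.0614]
orientation: [[1.0, -0.012, -0.007], [0.007, -0.006, 1.0], [-0.012, -1.0, -0.006]]
wrist_force: [0.0, -0.3, -0.3]
width: 0.0857
```

>>> servo_tool --motion '[{"tx":0,"ty":0,"tz":0,"wx":0,"wy":0,"wz":0},{"tx":0,"ty":0,"tz":0,"wx":0,"wy":0,"wz":0},{"tx":0,"ty":0,"tz":0,"wx":0,"wy":0,"wz":0},{"tx":0,"ty":0,"tz":0,"wx":0,"wy":0,"wz":0},{"tx":0,"ty":0,"tz":0,"wx":0,"wy":0,"wz":0},{"tx":0,"ty":0,"tz":0,"wx":0,"wy":0,"wz":0}]' --grip -1

```text
time_s: 18.13
position: [0.5488, 0.2087, 0.063]
orientation: [[1.0, -0.009, -0.007], [0.007, -0.005, 1.0], [-0.009, -1.0, -0.005]]
wrist_force: [0.3, 0.6, 5.0]
width: 0.0341
```

>>> servo_tool --motion '[{"tx":0,"ty":-2,"tz":0,"wx":0,"wy":0,"wz":0},{"tx":0,"ty":-5,"tz":0,"wx":0,"wy":0,"wz":0},{"tx":0,"ty":-9,"tz":0,"wx":0,"wy":0,"wz":0},{"tx":0,"ty":-13,"tz":0,"wx":0,"wy":0,"wz":0},{"tx":0,"ty":-17,"tz":0,"wx":0,"wy":0,"wz":0},{"tx":0,"ty":-19,"tz":-1,"wx":0,"wy":0,"wz":0},{"tx":-0.6,"ty":-20,"tz":-4,"wx":0,"wy":0,"wz":0},{"tx":-1.2,"ty":-20,"tz":-8,"wx":0,"wy":0,"wz":0},{"tx":-1.8,"ty":-20,"tz":-11.5,"wx":0,"wy":0,"wz":0},{"tx":-2.4,"ty":-20,"tz":-15,"wx":0,"wy":0,"wz":0},{"tx":-3,"ty":-20,"tz":-18.5,"wx":0,"wy":0,"wz":0}]'

```text
time_s: 19.05
position: [0.5207, 0.0231, 0.2635]
orientation: [[1.0, -0.01, -0.008], [0.008, -0.005, 1.0], [-0.01, -1.0, -0.005]]
wrist_force: [1.0, -0.4, -2.2]
width: 0.034
```

>>> servo_tool --motion '[{"tx":-0.6,"ty":0,"tz":-3.5,"wx":0,"wy":0,"wz":0},{"tx":-1.2,"ty":0,"tz":-7,"wx":0,"wy":0,"wz":0},{"tx":-1.8,"ty":0,"tz":-10,"wx":0,"wy":0,"wz":0},{"tx":-2.4,"ty":0,"tz":-13,"wx":0,"wy":0,"wz":0},{"tx":-2.7,"ty":0,"tz":-16,"wx":0,"wy":0,"wz":0},{"tx":-2.7,"ty":0,"tz":-18,"wx":0,"wy":0,"wz":0},{"tx":-2.7,"ty":0,"tz":-19.5,"wx":0,"wy":0,"wz":0},{"tx":-2.7,"ty":0,"tz":-19.5,"wx":0,"wy":0,"wz":0}]'

```text
time_s: 19.72
position: [0.4945, -0.1747, 0.264]
orientation: [[1.0, -0.012, -0.005], [0.005, -0.006, 1.0], [-0.012, -1.0, -0.006]]
wrist_force: [-1.1, 0.2, -1.1]
width: 0.0343
```

```bash
cat > pk.py <<'E'
from h import *
# pocket outer-rim top edge (line nearest the mark): detect left/right corner columns on grey-wall row
from fit import pins
s=st(); print(np.round(s["orientation"],3).tolist())
cal=viewer.calibration("wrist"); im,d=viewer.get_image("wrist")
P=pins("wrist",im); P=P[P[:,0]<.5]; a=np.degrees(np.arctan2(P[:,1]+.1723,P[:,0]-.5975))%360
print("pins",np.round(P,4).tolist(),"angles",np.round(a,1)); m=np.radians(np.mean(a)); print("pocket at gap",.5975+.105*np.cos(m),-.1723+.105*np.sin(m))
E
python3 pk.py
```

```text
19.72 [ 0.4945 -0.1747  0.264 ] F [-1.1  0.2 -1.1] w 0.0343
[[1.0, -0.012, -0.005], [0.005, -0.006, 1.0], [-0.012, -1.0, -0.006]]
pins [[0.4532, -0.0935], [0.4565, -0.2578]] angles [151.4 211.2]
pocket at gap 0.49252692391813513 -0.17467766648439328
```

>>> servo_tool --motion '[{"tx":0.05,"ty":1,"tz":0.1,"wx":0,"wy":0,"wz":0},{"tx":0.05,"ty":3,"tz":0.1,"wx":0,"wy":0,"wz":0},{"tx":0.05,"ty":6,"tz":0.1,"wx":0,"wy":0,"wz":0},{"tx":0.05,"ty":9,"tz":0.1,"wx":0,"wy":0,"wz":0},{"tx":0.05,"ty":11,"tz":0.1,"wx":0,"wy":0,"wz":0},{"tx":0.05,"ty":13,"tz":0.1,"wx":0,"wy":0,"wz":0},{"tx":0.05,"ty":14.5,"tz":0.1,"wx":0,"wy":0,"wz":0},{"tx":0.05,"ty":15.4,"tz":0.1,"wx":0,"wy":0,"wz":0},{"tx":0.05,"ty":15.9,"tz":0.1,"wx":0,"wy":0,"wz":0},{"tx":0.05,"ty":16.2,"tz":0.1,"wx":0,"wy":0,"wz":0},{"tx":0.05,"ty":16.2,"tz":0.1,"wx":0,"wy":0,"wz":0}]'

```text
time_s: 20.68
position: [0.4941, -0.1721, 0.1024]
orientation: [[1.0, -0.01, -0.007], [0.007, -0.005, 1.0], [-0.01, -1.0, -0.005]]
wrist_force: [0.5, -0.5, 6.6]
width: 0.0341
```

>>> servo_tool --motion '[{"tx":0,"ty":0,"tz":0,"wx":0,"wy":0,"wz":0},{"tx":0,"ty":0,"tz":0,"wx":0,"wy":0,"wz":0},{"tx":0,"ty":0,"tz":0,"wx":0,"wy":0,"wz":0},{"tx":0,"ty":0,"tz":0,"wx":0,"wy":0,"wz":0},{"tx":0,"ty":-1,"tz":0,"wx":0,"wy":0,"wz":0},{"tx":0,"ty":-4,"tz":0,"wx":0,"wy":0,"wz":0},{"tx":0,"ty":-8,"tz":0,"wx":0,"wy":0,"wz":0},{"tx":0,"ty":-12,"tz":0,"wx":0,"wy":0,"wz":0},{"tx":0,"ty":-14,"tz":0,"wx":0,"wy":0,"wz":0}]' --grip 0.3

```text
time_s: 21.43
position: [0.4974, -0.1721, 0.2483]
orientation: [[1.0, -0.003, -0.007], [0.007, -0.008, 1.0], [-0.003, -1.0, -0.008]]
wrist_force: [0.1, -0.9, 0.9]
width: 0.0556
```

>>> servo_tool --motion '[{"tx":-2,"ty":0,"tz":3.5,"wx":0,"wy":0,"wz":0},{"tx":-4.3,"ty":0,"tz":7,"wx":0,"wy":0,"wz":0},{"tx":-4.3,"ty":0,"tz":7.9,"wx":0,"wy":0,"wz":0},{"tx":-4.3,"ty":0,"tz":7.9,"wx":0,"wy":0,"wz":0},{"tx":-4.3,"ty":0,"tz":7.9,"wx":0,"wy":0,"wz":0}]' --grip -0.3

```text
time_s: 21.85
position: [0.454, -0.0933, 0.2483]
orientation: [[1.0, -0.002, -0.008], [0.008, -0.009, 1.0], [-0.002, -1.0, -0.009]]
wrist_force: [0.8, -0.3, -0.5]
width: 0.0299
```

```bash
python3 - <<'E'
from caps import *
from fit import pins,table
s=st(); print(np.round(s["orientation"],3).tolist())
im,d,W,cal=caps(zc=.125,name="w7")
P=pins("wrist",im); print(np.round(P,4).tolist())
E
```

```text
21.85 [ 0.454  -0.0933  0.2483] F [ 0.8 -0.3 -0.5] w 0.0299
[[1.0, -0.002, -0.008], [0.008, -0.009, 1.0], [-0.002, -1.0, -0.009]]
cap px [203. 237.] n 1158 xy mm 486.5 -169.1 r 18.2 z 0.1254 edge [184 218  40  38]
[[0.4547, -0.2571], [0.4534, -0.0945], [0.4555, -0.1467], [0.4939, -0.2172], [0.5958, -0.3376], [0.5932, -0.0036]]
```

>>> servo_tool --motion '[{"tx":0,"ty":2,"tz":0.05,"wx":0,"wy":0,"wz":0},{"tx":0,"ty":5,"tz":0.05,"wx":0,"wy":0,"wz":0},{"tx":0,"ty":8,"tz":0.05,"wx":0,"wy":0,"wz":0},{"tx":0,"ty":10,"tz":0.05,"wx":0,"wy":0,"wz":0},{"tx":0,"ty":10.1,"tz":0.05,"wx":0,"wy":0,"wz":0},{"tx":0,"ty":10.1,"tz":0.05,"wx":0,"wy":0,"wz":0}]'

```text
time_s: 22.4
position: [0.4532, -0.0948, 0.1458]
orientation: [[1.0, -0.007, -0.006], [0.006, -0.008, 1.0], [-0.007, -1.0, -0.008]]
wrist_force: [0.5, 0.7, 0.3]
width: 0.0299
```

>>> servo_tool --motion '[{"tx":-0.4,"ty":0,"tz":-0.8,"wx":0,"wy":0,"wz":0},{"tx":-0.8,"ty":0,"tz":-1.55,"wx":0,"wy":0,"wz":0},{"tx":-1.1,"ty":0,"tz":-2.3,"wx":0,"wy":0,"wz":0},{"tx":-1.4,"ty":0,"tz":-3.15,"wx":0,"wy":0,"wz":0},{"tx":-1.65,"ty":0,"tz":-4,"wx":0,"wy":0,"wz":0},{"tx":-1.85,"ty":0,"tz":-4.8,"wx":0,"wy":0,"wz":0},{"tx":-2.05,"ty":0,"tz":-5.7,"wx":0,"wy":0,"wz":0},{"tx":-2.15,"ty":0,"tz":-6.5,"wx":0,"wy":0,"wz":0},{"tx":-2.2,"ty":0,"tz":-7.4,"wx":0,"wy":0,"wz":0},{"tx":-2.2,"ty":0,"tz":-8.25,"wx":0,"wy":0,"wz":0},{"tx":-2.2,"ty":0,"tz":-9.1,"wx":0,"wy":0,"wz":0},{"tx":-2.15,"ty":0,"tz":-10,"wx":0,"wy":0,"wz":0}]'

```text
time_s: 23.4
position: [0.4327, -0.1964, 0.1468]
orientation: [[1.0, -0.006, -0.006], [0.006, -0.009, 1.0], [-0.006, -1.0, -0.009]]
wrist_force: [-0.0, 0.1, -0.2]
width: 0.0301
```

>>> servo_tool --motion '[{"tx":0.2,"ty":0,"tz":-0.9,"wx":0,"wy":0,"wz":0},{"tx":0.4,"ty":0,"tz":-1.8,"wx":0,"wy":0,"wz":0},{"tx":0.75,"ty":0,"tz":-2.8,"wx":0,"wy":0,"wz":0},{"tx":1.15,"ty":0,"tz":-3.8,"wx":0,"wy":0,"wz":0},{"tx":1.6,"ty":0,"tz":-4.8,"wx":0,"wy":0,"wz":0},{"tx":2.1,"ty":0,"tz":-5.7,"wx":0,"wy":0,"wz":0},{"tx":2.4,"ty":0,"tz":-6.3,"wx":0,"wy":0,"wz":0},{"tx":2.4,"ty":0,"tz":-6.3,"wx":0,"wy":0,"wz":0}]'

```text
time_s: 24.07
position: [0.4579, -0.2605, 0.1472]
orientation: [[1.0, -0.005, -0.006], [0.006, -0.009, 1.0], [-0.006, -1.0, -0.009]]
wrist_force: [-0.1, 0.1, 0.5]
width: 0.0298
```

>>> servo_tool --motion '[{"tx":0,"ty":-2,"tz":0,"wx":0,"wy":0,"wz":0},{"tx":0,"ty":-5,"tz":0,"wx":0,"wy":0,"wz":0},{"tx":0,"ty":-8,"tz":0,"wx":0,"wy":0,"wz":0},{"tx":1,"ty":-11,"tz":3.5,"wx":0,"wy":0,"wz":0},{"tx":2,"ty":-14,"tz":7,"wx":0,"wy":0,"wz":0},{"tx":3,"ty":-14,"tz":8.5,"wx":0,"wy":0,"wz":0},{"tx":3,"ty":-14,"tz":8.5,"wx":0,"wy":0,"wz":0}]'

```text
time_s: 24.65
position: [0.491, -0.1706, 0.29]
orientation: [[1.0, 0.001, -0.009], [0.009, -0.009, 1.0], [0.001, -1.0, -0.009]]
wrist_force: [0.1, -0.1, -0.9]
width: 0.0298
```

```bash
python3 - <<'E'
from caps import *
from fit import pins,table
s=st(); print(np.round(s["orientation"],3).tolist())
im,d,W,cal=caps(zc=.125,name="w8")
P=pins("wrist",im); print(np.round(P,4).tolist())
E
```

```text
24.65 [ 0.491  -0.1706  0.29  ] F [ 0.1 -0.1 -0.9] w 0.0298
[[1.0, 0.001, -0.009], [0.009, -0.009, 1.0], [0.001, -1.0, -0.009]]
[[0.4509, -0.0967], [0.4545, -0.2611], [0.5851, -0.0119], [0.5934, -0.3378], [0.5983, -0.3428]]
```

View pics/w8.png

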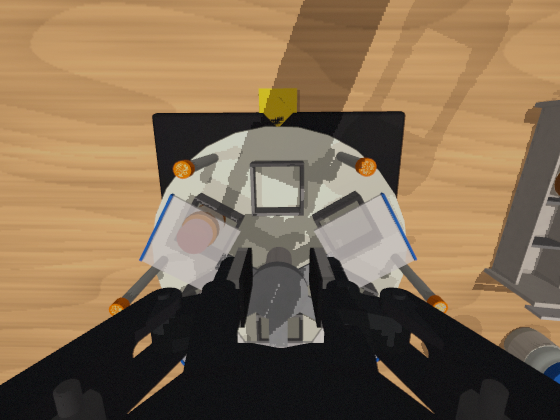

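Bottle 2 is indexed under the guard at (197,232), with the gap pocket empty at (278,188). On to bottle 3.

>>> servo_tool --motion '[{"tx":0,"ty":0,"tz":4,"wx":0.008,"wy":0,"wz":0},{"tx":0,"ty":0,"tz":8,"wx":0.008,"wy":0,"wz":0},{"tx":0,"ty":0,"tz":12,"wx":0.008,"wy":0,"wz":0},{"tx":0,"ty":0,"tz":16,"wx":0.008,"wy":0,"wz":0},{"tx":0,"ty":0,"tz":20,"wx":0.008,"wy":0,"wz":0},{"tx":0,"ty":0,"tz":24,"wx":0.008,"wy":0,"wz":0},{"tx":0,"ty":0,"tz":28,"wx":0.008,"wy":0,"wz":0},{"tx":0,"ty":0,"tz":32,"wx":0.008,"wy":0,"wz":0},{"tx":0,"ty":2,"tz":36,"wx":0.008,"wy":0,"wz":0},{"tx":0,"ty":5,"tz":38,"wx":0.008,"wy":0,"wz":0},{"tx":0,"ty":5,"tz":38,"wx":0.008,"wy":0,"wz":0}]' --grip 1

```text
time_s: 25.62
position: [0.4813, 0.2092, 0.2269]
orientation: [[1.0, -0.014, -0.013], [0.013, -0.005, 1.0], [-0.014, -1.0, -0.004]]
wrist_force: [-0.9, -1.0, -0.9]
width: 0.0851
```

```bash
python3 -c "
from caps import *
s=st(); print(np.round(s['orientation'],3).tolist()); caps()"
```

```text
25.62 [0.4813 0.2092 0.2269] F [-0.9 -1.  -0.9] w 0.0851
[[1.0, -0.014, -0.013], [0.013, -0.005, 1.0], [-0.014, -1.0, -0.004]]
cap px [374.  13.] n 1075 xy mm 306.6 288.1 r 17.9 z 0.0808 edge [354   0  43  31]
cap px [288. 138.] n 1169 xy mm 418.4 215.3 r 17.9 z 0.0866 edge [270 119  38  40]
cap px [281. 205.] n 1046 xy mm 483.3 209.0 r 18.1 z 0.0866 edge [263 187  36  37]
```

>>> servo_tool --motion '[{"tx":0.4,"ty":1,"tz":0.2,"wx":0,"wy":0,"wz":0},{"tx":0.4,"ty":4,"tz":0.2,"wx":0,"wy":0,"wz":0},{"tx":0.4,"ty":8,"tz":0.2,"wx":0,"wy":0,"wz":0},{"tx":0.4,"ty":11,"tz":0.2,"wx":0,"wy":0,"wz":0},{"tx":0.4,"ty":13,"tz":0.2,"wx":0,"wy":0,"wz":0},{"tx":0.4,"ty":15,"tz":0.2,"wx":0,"wy":0,"wz":0},{"tx":0.4,"ty":16.7,"tz":0.2,"wx":0,"wy":0,"wz":0},{"tx":0.4,"ty":16.7,"tz":0.2,"wx":0,"wy":0,"wz":0},{"tx":0.4,"ty":16.7,"tz":0.2,"wx":0,"wy":0,"wz":0}]' --grip 1

```text
time_s: 26.42
position: [0.4839, 0.2068, 0.0612]
orientation: [[1.0, -0.014, -0.011], [0.011, -0.007, 1.0], [-0.014, -1.0, -0.007]]
wrist_force: [0.2, -0.4, -0.4]
width: 0.0851
```

>>> servo_tool --motion '[{"tx":0,"ty":0,"tz":0,"wx":0,"wy":0,"wz":0},{"tx":0,"ty":0,"tz":0,"wx":0,"wy":0,"wz":0},{"tx":0,"ty":0,"tz":0,"wx":0,"wy":0,"wz":0},{"tx":0,"ty":0,"tz":0,"wx":0,"wy":0,"wz":0},{"tx":0,"ty":0,"tz":0,"wx":0,"wy":0,"wz":0},{"tx":0,"ty":0,"tz":0,"wx":0,"wy":0,"wz":0}]' --grip -1

```text
time_s: 26.92
position: [0.485, 0.2074, 0.0627]
orientation: [[1.0, -0.012, -0.011], [0.011, -0.006, 1.0], [-0.012, -1.0, -0.006]]
wrist_force: [-0.6, 0.7, 4.9]
width: 0.0344
```

>>> servo_tool --motion '[{"tx":0,"ty":-2,"tz":0,"wx":0,"wy":0,"wz":0},{"tx":0,"ty":-5,"tz":0,"wx":0,"wy":0,"wz":0},{"tx":0,"ty":-9,"tz":0,"wx":0,"wy":0,"wz":0},{"tx":0,"ty":-13,"tz":0,"wx":0,"wy":0,"wz":0},{"tx":0,"ty":-17,"tz":0,"wx":0,"wy":0,"wz":0},{"tx":0,"ty":-19,"tz":-1,"wx":0,"wy":0,"wz":0},{"tx":0,"ty":-20,"tz":-4,"wx":0,"wy":0,"wz":0},{"tx":0,"ty":-20,"tz":-8,"wx":0,"wy":0,"wz":0},{"tx":0.1,"ty":-20,"tz":-11.5,"wx":0,"wy":0,"wz":0},{"tx":0.1,"ty":-20,"tz":-15,"wx":0,"wy":0,"wz":0},{"tx":0.1,"ty":-20,"tz":-18.5,"wx":0,"wy":0,"wz":0}]'

```text
time_s: 27.83
position: [0.4897, 0.0223, 0.2635]
orientation: [[1.0, -0.012, -0.012], [0.012, -0.006, 1.0], [-0.012, -1.0, -0.006]]
wrist_force: [1.5, -0.0, -1.8]
width: 0.0342
```

>>> servo_tool --motion '[{"tx":0,"ty":0,"tz":-3.5,"wx":0,"wy":0,"wz":0},{"tx":0,"ty":0,"tz":-7,"wx":0,"wy":0,"wz":0},{"tx":0,"ty":0,"tz":-10,"wx":0,"wy":0,"wz":0},{"tx":0.1,"ty":0,"tz":-13,"wx":0,"wy":0,"wz":0},{"tx":0.1,"ty":0,"tz":-16,"wx":0,"wy":0,"wz":0},{"tx":0.1,"ty":0,"tz":-18,"wx":0,"wy":0,"wz":0},{"tx":0.1,"ty":0,"tz":-19.5,"wx":0,"wy":0,"wz":0},{"tx":0.1,"ty":0,"tz":-19.5,"wx":0,"wy":0,"wz":0}]'

```text
time_s: 28.5
position: [0.4926, -0.1753, 0.264]
orientation: [[1.0, -0.013, -0.01], [0.01, -0.007, 1.0], [-0.013, -1.0, -0.007]]
wrist_force: [-0.5, 0.5, -2.1]
width: 0.0343
```

```bash
python3 pk.py
```

```text
28.5 [ 0.4926 -0.1753  0.264 ] F [-0.5  0.5 -2.1] w 0.0343
[[1.0, -0.013, -0.01], [0.01, -0.007, 1.0], [-0.013, -1.0, -0.007]]
pins [[0.4532, -0.0931], [0.456, -0.2575]] angles [151.2 211.1]
pocket at gap 0.4925212821203628 -0.17441395183188402
```

>>> servo_tool --motion '[{"tx":0.35,"ty":1,"tz":0.1,"wx":0,"wy":0,"wz":0},{"tx":0.35,"ty":3,"tz":0.1,"wx":0,"wy":0,"wz":0},{"tx":0.35,"ty":6,"tz":0.1,"wx":0,"wy":0,"wz":0},{"tx":0.35,"ty":9,"tz":0.1,"wx":0,"wy":0,"wz":0},{"tx":0.35,"ty":11,"tz":0.1,"wx":0,"wy":0,"wz":0},{"tx":0.35,"ty":13,"tz":0.1,"wx":0,"wy":0,"wz":0},{"tx":0.35,"ty":14.5,"tz":0.1,"wx":0,"wy":0,"wz":0},{"tx":0.35,"ty":15.4,"tz":0.1,"wx":0,"wy":0,"wz":0},{"tx":0.35,"ty":15.8,"tz":0.1,"wx":0,"wy":0,"wz":0},{"tx":0.35,"ty":16.1,"tz":0.1,"wx":0,"wy":0,"wz":0},{"tx":0.35,"ty":16.1,"tz":0.1,"wx":0,"wy":0,"wz":0}]'

```text
time_s: 29.47
position: [0.4941, -0.173, 0.1028]
orientation: [[1.0, -0.013, -0.011], [0.011, -0.005, 1.0], [-0.013, -1.0, -0.005]]
wrist_force: [-0.1, -0.4, -2.1]
width: 0.0343
```

>>> servo_tool --motion '[{"tx":0,"ty":0,"tz":0,"wx":0,"wy":0,"wz":0},{"tx":0,"ty":0,"tz":0,"wx":0,"wy":0,"wz":0},{"tx":0,"ty":0,"tz":0,"wx":0,"wy":0,"wz":0},{"tx":0,"ty":0,"tz":0,"wx":0,"wy":0,"wz":0},{"tx":0,"ty":-1,"tz":0,"wx":0,"wy":0,"wz":0},{"tx":0,"ty":-4,"tz":0,"wx":0,"wy":0,"wz":0},{"tx":0,"ty":-8,"tz":0,"wx":0,"wy":0,"wz":0},{"tx":0,"ty":-12,"tz":0,"wx":0,"wy":0,"wz":0},{"tx":0,"ty":-14,"tz":0,"wx":0,"wy":0,"wz":0}]' --grip 0.3

```text
time_s: 30.22
position: [0.4982, -0.1732, 0.2495]
orientation: [[1.0, -0.006, -0.011], [0.01, -0.008, 1.0], [-0.006, -1.0, -0.008]]
wrist_force: [1.0, -0.7, 0.4]
width: 0.0556
```

>>> servo_tool --motion '[{"tx":-2,"ty":0,"tz":3.5,"wx":0,"wy":0,"wz":0},{"tx":-4.3,"ty":0,"tz":7,"wx":0,"wy":0,"wz":0},{"tx":-4.3,"ty":0,"tz":7.9,"wx":0,"wy":0,"wz":0},{"tx":-4.3,"ty":0,"tz":7.9,"wx":0,"wy":0,"wz":0},{"tx":-4.3,"ty":0,"tz":7.9,"wx":0,"wy":0,"wz":0}]' --grip -0.3

```text
time_s: 30.63
position: [0.4547, -0.0946, 0.25]
orientation: [[1.0, -0.004, -0.012], [0.012, -0.009, 1.0], [-0.004, -1.0, -0.009]]
wrist_force: [0.7, -0.7, 0.1]
width: 0.0304
```

```bash
python3 - <<'E'
from caps import *
from fit import pins,table
s=st(); print(np.round(s["orientation"],3).tolist())
im,d,W,cal=caps(zc=.125,name="w9")
P=pins("wrist",im); print(np.round(P,4).tolist())
E
```

```text
30.63 [ 0.4547 -0.0946  0.25  ] F [ 0.7 -0.7  0.1] w 0.0304
[[1.0, -0.004, -0.012], [0.012, -0.009, 1.0], [-0.004, -1.0, -0.009]]
cap px [204. 241.] n 1140 xy mm 492.6 -171.1 r 18.2 z 0.1255 edge [184 223  40  38]
[[0.4548, -0.2576], [0.4526, -0.0949], [0.4605, -0.1486], [0.4917, -0.2215], [0.5763, -0.2213], [0.5948, -0.3358], [0.5924, -0.0039]]
```

Bottle 3 stands in the pocket (cap at 0.4926, −0.171, z 0.1255). Same indexing push again.

>>> servo_tool --motion '[{"tx":0,"ty":2,"tz":0.1,"wx":0,"wy":0,"wz":0},{"tx":0,"ty":5,"tz":0.1,"wx":0,"wy":0,"wz":0},{"tx":0,"ty":8,"tz":0.1,"wx":0,"wy":0,"wz":0},{"tx":0,"ty":10,"tz":0.1,"wx":0,"wy":0,"wz":0},{"tx":0,"ty":10.2,"tz":0.1,"wx":0,"wy":0,"wz":0},{"tx":0,"ty":10.2,"tz":0.1,"wx":0,"wy":0,"wz":0}]'

```text
time_s: 31.18
position: [0.4537, -0.0956, 0.1463]
orientation: [[1.0, -0.008, -0.01], [0.01, -0.009, 1.0], [-0.008, -1.0, -0.009]]
wrist_force: [-0.5, 0.2, -0.3]
width: 0.0298
```

>>> servo_tool --motion '[{"tx":-0.4,"ty":0,"tz":-0.8,"wx":0,"wy":0,"wz":0},{"tx":-0.8,"ty":0,"tz":-1.55,"wx":0,"wy":0,"wz":0},{"tx":-1.1,"ty":0,"tz":-2.3,"wx":0,"wy":0,"wz":0},{"tx":-1.4,"ty":0,"tz":-3.15,"wx":0,"wy":0,"wz":0},{"tx":-1.65,"ty":0,"tz":-4,"wx":0,"wy":0,"wz":0},{"tx":-1.85,"ty":0,"tz":-4.8,"wx":0,"wy":0,"wz":0},{"tx":-2.05,"ty":0,"tz":-5.7,"wx":0,"wy":0,"wz":0},{"tx":-2.15,"ty":0,"tz":-6.5,"wx":0,"wy":0,"wz":0},{"tx":-2.25,"ty":0,"tz":-7.4,"wx":0,"wy":0,"wz":0},{"tx":-2.25,"ty":0,"tz":-8.25,"wx":0,"wy":0,"wz":0},{"tx":-2.25,"ty":0,"tz":-9.1,"wx":0,"wy":0,"wz":0},{"tx":-2.2,"ty":0,"tz":-10,"wx":0,"wy":0,"wz":0}]'

```text
time_s: 32.18
position: [0.4331, -0.1974, 0.1474]
orientation: [[1.0, -0.007, -0.01], [0.01, -0.01, 1.0], [-0.007, -1.0, -0.01]]
wrist_force: [-0.4, -0.2, 1.0]
width: 0.0299
```

>>> servo_tool --motion '[{"tx":0.2,"ty":0,"tz":-0.9,"wx":0,"wy":0,"wz":0},{"tx":0.4,"ty":0,"tz":-1.8,"wx":0,"wy":0,"wz":0},{"tx":0.75,"ty":0,"tz":-2.8,"wx":0,"wy":0,"wz":0},{"tx":1.15,"ty":0,"tz":-3.8,"wx":0,"wy":0,"wz":0},{"tx":1.6,"ty":0,"tz":-4.8,"wx":0,"wy":0,"wz":0},{"tx":2.1,"ty":0,"tz":-5.7,"wx":0,"wy":0,"wz":0},{"tx":2.4,"ty":0,"tz":-6.2,"wx":0,"wy":0,"wz":0},{"tx":2.4,"ty":0,"tz":-6.2,"wx":0,"wy":0,"wz":0}]'

```text
time_s: 32.85
position: [0.4584, -0.2602, 0.1477]
orientation: [[1.0, -0.007, -0.009], [0.009, -0.01, 1.0], [-0.007, -1.0, -0.01]]
wrist_force: [-0.4, -0.4, -0.4]
width: 0.0297
```

>>> servo_tool --motion '[{"tx":0,"ty":-2,"tz":0,"wx":0,"wy":0,"wz":0},{"tx":0,"ty":-5,"tz":0,"wx":0,"wy":0,"wz":0},{"tx":0,"ty":-8,"tz":0,"wx":0,"wy":0,"wz":0},{"tx":1,"ty":-11,"tz":3.5,"wx":0,"wy":0,"wz":0},{"tx":2,"ty":-14,"tz":7,"wx":0,"wy":0,"wz":0},{"tx":3,"ty":-14,"tz":8.5,"wx":0,"wy":0,"wz":0},{"tx":3,"ty":-14,"tz":8.5,"wx":0,"wy":0,"wz":0}]'

```text
time_s: 33.43
position: [0.4915, -0.1701, 0.2904]
orientation: [[1.0, -0.0, -0.013], [0.013, -0.01, 1.0], [-0.001, -1.0, -0.01]]
wrist_force: [-0.4, -0.3, 0.5]
width: 0.03
```

```bash
python3 - <<'E'
from caps import *
from fit import pins,table
s=st(); print(np.round(s["orientation"],3).tolist())
im,d,W,cal=caps(zc=.125,name="w10")
P=pins("wrist",im); print(np.round(P,4).tolist())
E
```

```text
33.43 [ 0.4915 -0.1701  0.2904] F [-0.4 -0.3  0.5] w 0.03
[[1.0, -0.0, -0.013], [0.013, -0.01, 1.0], [-0.001, -1.0, -0.01]]
[[0.4515, -0.0962], [0.4536, -0.2602], [0.5934, -0.3378], [0.5871, -0.0114], [0.6321, -0.186], [0.6311, -0.1628]]
```

View pics/w10.png

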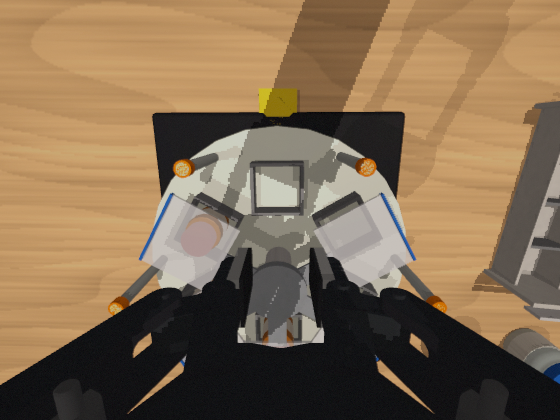

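>>> servo_tool --motion '[{"tx":-0.5,"ty":0,"tz":4,"wx":0.008,"wy":0.01,"wz":0},{"tx":-1,"ty":0,"tz":8,"wx":0.008,"wy":0.01,"wz":0},{"tx":-1.5,"ty":0,"tz":12,"wx":0.008,"wy":0.01,"wz":0},{"tx":-2,"ty":0,"tz":16,"wx":0.008,"wy":0.01,"wz":0},{"tx":-2.5,"ty":0,"tz":20,"wx":0.008,"wy":0.01,"wz":0},{"tx":-3,"ty":0,"tz":24,"wx":0.008,"wy":0.01,"wz":0},{"tx":-3.5,"ty":0,"tz":28,"wx":0.008,"wy":0.01,"wz":0},{"tx":-4,"ty":0,"tz":32,"wx":0.008,"wy":0.01,"wz":0},{"tx":-5,"ty":2,"tz":36,"wx":0.008,"wy":0.01,"wz":0},{"tx":-5.3,"ty":5,"tz":38.4,"wx":0.008,"wy":0.01,"wz":0},{"tx":-5.3,"ty":5,"tz":38.4,"wx":0.008,"wy":0.01,"wz":0}]' --grip 1

```text
time_s: 34.4
position: [0.4267, 0.2129, 0.2278]
orientation: [[1.0, -0.015, -0.007], [0.007, -0.005, 1.0], [-0.015, -1.0, -0.005]]
wrist_force: [-1.0, -0.3, -0.5]
width: 0.0852
```

```bash
python3 -c "
from caps import *
s=st(); print(np.round(s['orientation'],3).tolist()); caps()"
```

```text
34.4 [0.4267 0.2129 0.2278] F [-1.  -0.3 -0.5] w 0.0852
[[1.0, -0.015, -0.007], [0.007, -0.005, 1.0], [-0.015, -1.0, -0.005]]
cap px [364.  74.] n 1366 xy mm 305.7 287.9 r 18.2 z 0.0808 edge [344  53  41  43]
cap px [283. 195.] n 1055 xy mm 418.3 215.3 r 18.0 z 0.0866 edge [266 177  36  37]
```

>>> servo_tool --motion '[{"tx":-0.7,"ty":1,"tz":0.5,"wx":0,"wy":0,"wz":0},{"tx":-0.7,"ty":4,"tz":0.6,"wx":0,"wy":0,"wz":0},{"tx":-0.7,"ty":8,"tz":0.6,"wx":0,"wy":0,"wz":0},{"tx":-0.7,"ty":11,"tz":0.6,"wx":0,"wy":0,"wz":0},{"tx":-0.7,"ty":13,"tz":0.6,"wx":0,"wy":0,"wz":0},{"tx":-0.7,"ty":15,"tz":0.6,"wx":0,"wy":0,"wz":0},{"tx":-0.7,"ty":16.8,"tz":0.6,"wx":0,"wy":0,"wz":0},{"tx":-0.7,"ty":16.8,"tz":0.6,"wx":0,"wy":0,"wz":0},{"tx":-0.7,"ty":16.8,"tz":0.6,"wx":0,"wy":0,"wz":0}]' --grip 1

```text
time_s: 35.2
position: [0.4181, 0.2145, 0.0611]
orientation: [[1.0, -0.016, -0.006], [0.006, -0.008, 1.0], [-0.016, -1.0, -0.008]]
wrist_force: [-0.0, 0.6, 0.8]
width: 0.085
```

>>> servo_tool --motion '[{"tx":0,"ty":0,"tz":0,"wx":0,"wy":0,"wz":0},{"tx":0,"ty":0,"tz":0,"wx":0,"wy":0,"wz":0},{"tx":0,"ty":0,"tz":0,"wx":0,"wy":0,"wz":0},{"tx":0,"ty":0,"tz":0,"wx":0,"wy":0,"wz":0},{"tx":0,"ty":0,"tz":0,"wx":0,"wy":0,"wz":0},{"tx":0,"ty":0,"tz":0,"wx":0,"wy":0,"wz":0}]' --grip -1

```text
time_s: 35.7
position: [0.4192, 0.215, 0.0625]
orientation: [[1.0, -0.013, -0.006], [0.006, -0.007, 1.0], [-0.013, -1.0, -0.007]]
wrist_force: [-0.9, -0.5, 6.6]
width: 0.0343
```

>>> servo_tool --motion '[{"tx":0,"ty":-2,"tz":0,"wx":0,"wy":0,"wz":0},{"tx":0,"ty":-5,"tz":0,"wx":0,"wy":0,"wz":0},{"tx":0,"ty":-9,"tz":0,"wx":0,"wy":0,"wz":0},{"tx":0,"ty":-13,"tz":0,"wx":0,"wy":0,"wz":0},{"tx":0,"ty":-17,"tz":0,"wx":0,"wy":0,"wz":0},{"tx":0,"ty":-19,"tz":-1,"wx":0,"wy":0,"wz":0},{"tx":0.5,"ty":-20,"tz":-4,"wx":0,"wy":0,"wz":0},{"tx":1.2,"ty":-20,"tz":-8,"wx":0,"wy":0,"wz":0},{"tx":1.9,"ty":-20,"tz":-11.5,"wx":0,"wy":0,"wz":0},{"tx":2.6,"ty":-20,"tz":-15,"wx":0,"wy":0,"wz":0},{"tx":3.3,"ty":-20,"tz":-18.5,"wx":0,"wy":0,"wz":0}]'

```text
time_s: 36.62
position: [0.4557, 0.0302, 0.2634]
orientation: [[1.0, -0.013, -0.007], [0.007, -0.007, 1.0], [-0.013, -1.0, -0.007]]
wrist_force: [0.8, 0.1, -1.8]
width: 0.0337
```

>>> servo_tool --motion '[{"tx":0.7,"ty":0,"tz":-3.5,"wx":0,"wy":0,"wz":0},{"tx":1.4,"ty":0,"tz":-7,"wx":0,"wy":0,"wz":0},{"tx":2.1,"ty":0,"tz":-10,"wx":0,"wy":0,"wz":0},{"tx":2.8,"ty":0,"tz":-13,"wx":0,"wy":0,"wz":0},{"tx":3.4,"ty":0,"tz":-16,"wx":0,"wy":0,"wz":0},{"tx":3.7,"ty":0,"tz":-18.5,"wx":0,"wy":0,"wz":0},{"tx":3.7,"ty":0,"tz":-20.2,"wx":0,"wy":0,"wz":0},{"tx":3.7,"ty":0,"tz":-20.2,"wx":0,"wy":0,"wz":0}]'

```text
time_s: 37.28
position: [0.4938, -0.1744, 0.2638]
orientation: [[1.0, -0.014, -0.004], [0.004, -0.008, 1.0], [-0.014, -1.0, -0.008]]
wrist_force: [1.6, -0.8, -1.2]
width: 0.0342
```

```bash
python3 pk.py
```

```text
37.28 [ 0.4938 -0.1744  0.2638] F [ 1.6 -0.8 -1.2] w 0.0342
[[1.0, -0.014, -0.004], [0.004, -0.008, 1.0], [-0.014, -1.0, -0.008]]
pins [[0.4533, -0.0926], [0.4561, -0.257]] angles [151.1 210.9]
pocket at gap 0.49251578353530356 -0.17412052006134496
```

>>> servo_tool --motion '[{"tx":0.2,"ty":1,"tz":0.1,"wx":0,"wy":0,"wz":0},{"tx":0.2,"ty":3,"tz":0.1,"wx":0,"wy":0,"wz":0},{"tx":0.2,"ty":6,"tz":0.1,"wx":0,"wy":0,"wz":0},{"tx":0.2,"ty":9,"tz":0.1,"wx":0,"wy":0,"wz":0},{"tx":0.2,"ty":11,"tz":0.1,"wx":0,"wy":0,"wz":0},{"tx":0.2,"ty":13,"tz":0.1,"wx":0,"wy":0,"wz":0},{"tx":0.2,"ty":14.5,"tz":0.1,"wx":0,"wy":0,"wz":0},{"tx":0.2,"ty":15.4,"tz":0.1,"wx":0,"wy":0,"wz":0},{"tx":0.2,"ty":15.8,"tz":0.1,"wx":0,"wy":0,"wz":0},{"tx":0.2,"ty":16.1,"tz":0.1,"wx":0,"wy":0,"wz":0},{"tx":0.2,"ty":16.1,"tz":0.1,"wx":0,"wy":0,"wz":0}]'

```text
time_s: 38.25
position: [0.4936, -0.1722, 0.1027]
orientation: [[1.0, -0.014, -0.005], [0.005, -0.007, 1.0], [-0.014, -1.0, -0.007]]
wrist_force: [-0.1, 0.9, -2.2]
width: 0.0342
```

>>> servo_tool --motion '[{"tx":0,"ty":0,"tz":0,"wx":0,"wy":0,"wz":0},{"tx":0,"ty":0,"tz":0,"wx":0,"wy":0,"wz":0},{"tx":0,"ty":0,"tz":0,"wx":0,"wy":0,"wz":0},{"tx":0,"ty":0,"tz":0,"wx":0,"wy":0,"wz":0},{"tx":0,"ty":-1,"tz":0,"wx":0,"wy":0,"wz":0},{"tx":0,"ty":-4,"tz":0,"wx":0,"wy":0,"wz":0},{"tx":0,"ty":-8,"tz":0,"wx":0,"wy":0,"wz":0},{"tx":0,"ty":-12,"tz":0,"wx":0,"wy":0,"wz":0},{"tx":0,"ty":-14,"tz":0,"wx":0,"wy":0,"wz":0}]' --grip 0.3

```text
time_s: 39.0
position: [0.4978, -0.1722, 0.2493]
orientation: [[1.0, -0.006, -0.005], [0.005, -0.01, 1.0], [-0.006, -1.0, -0.01]]
wrist_force: [1.3, -0.5, 1.7]
width: 0.0553
```

>>> servo_tool --motion '[{"tx":-2,"ty":0,"tz":3.5,"wx":0,"wy":0,"wz":0},{"tx":-4.3,"ty":0,"tz":7,"wx":0,"wy":0,"wz":0},{"tx":-4.3,"ty":0,"tz":7.9,"wx":0,"wy":0,"wz":0},{"tx":-4.3,"ty":0,"tz":7.9,"wx":0,"wy":0,"wz":0},{"tx":-4.3,"ty":0,"tz":7.9,"wx":0,"wy":0,"wz":0}]' --grip -0.3

```text
time_s: 39.42
position: [0.4547, -0.0933, 0.2497]
orientation: [[1.0, -0.005, -0.007], [0.007, -0.011, 1.0], [-0.005, -1.0, -0.011]]
wrist_force: [1.0, -0.4, -0.6]
width: 0.03
```

```bash
python3 - <<'E'
from caps import *
from fit import pins,table
s=st(); print(np.round(s["orientation"],3).tolist())
im,d,W,cal=caps(zc=.125,name="w11")
P=pins("wrist",im); print(np.round(P,4).tolist())
E
```

```text
39.42 [ 0.4547 -0.0933  0.2497] F [ 1.  -0.4 -0.6] w 0.03
[[1.0, -0.005, -0.007], [0.007, -0.011, 1.0], [-0.005, -1.0, -0.011]]
cap px [202. 242.] n 1133 xy mm 493.4 -171.2 r 18.3 z 0.1254 edge [183 224  39  38]
[[0.4525, -0.0953], [0.4553, -0.2578], [0.4609, -0.1485], [0.4942, -0.2177], [0.5782, -0.223], [0.5947, -0.336], [0.5923, -0.0039]]
```

>>> servo_tool --motion '[{"tx":0,"ty":2,"tz":0,"wx":0,"wy":0,"wz":0},{"tx":0,"ty":5,"tz":0,"wx":0,"wy":0,"wz":0},{"tx":0,"ty":8,"tz":0,"wx":0,"wy":0,"wz":0},{"tx":0,"ty":10,"tz":0,"wx":0,"wy":0,"wz":0},{"tx":0,"ty":10.2,"tz":0,"wx":0,"wy":0,"wz":0},{"tx":0,"ty":10.2,"tz":0,"wx":0,"wy":0,"wz":0}]'

```text
time_s: 39.97
position: [0.4535, -0.0956, 0.146]
orientation: [[1.0, -0.009, -0.005], [0.005, -0.01, 1.0], [-0.009, -1.0, -0.01]]
wrist_force: [0.3, -0.2, 0.1]
width: 0.0297
```

>>> servo_tool --motion '[{"tx":-0.4,"ty":0,"tz":-0.8,"wx":0,"wy":0,"wz":0},{"tx":-0.8,"ty":0,"tz":-1.55,"wx":0,"wy":0,"wz":0},{"tx":-1.1,"ty":0,"tz":-2.3,"wx":0,"wy":0,"wz":0},{"tx":-1.4,"ty":0,"tz":-3.15,"wx":0,"wy":0,"wz":0},{"tx":-1.65,"ty":0,"tz":-4,"wx":0,"wy":0,"wz":0},{"tx":-1.85,"ty":0,"tz":-4.8,"wx":0,"wy":0,"wz":0},{"tx":-2.05,"ty":0,"tz":-5.7,"wx":0,"wy":0,"wz":0},{"tx":-2.15,"ty":0,"tz":-6.5,"wx":0,"wy":0,"wz":0},{"tx":-2.25,"ty":0,"tz":-7.4,"wx":0,"wy":0,"wz":0},{"tx":-2.25,"ty":0,"tz":-8.25,"wx":0,"wy":0,"wz":0},{"tx":-2.25,"ty":0,"tz":-9.1,"wx":0,"wy":0,"wz":0},{"tx":-2.2,"ty":0,"tz":-10,"wx":0,"wy":0,"wz":0}]'

```text
time_s: 40.97
position: [0.4324, -0.1972, 0.1473]
orientation: [[1.0, -0.008, -0.005], [0.005, -0.011, 1.0], [-0.008, -1.0, -0.011]]
wrist_force: [0.6, -0.4, -0.3]
width: 0.0298
```

>>> servo_tool --motion '[{"tx":0.2,"ty":0,"tz":-0.9,"wx":0,"wy":0,"wz":0},{"tx":0.4,"ty":0,"tz":-1.8,"wx":0,"wy":0,"wz":0},{"tx":0.75,"ty":0,"tz":-2.8,"wx":0,"wy":0,"wz":0},{"tx":1.15,"ty":0,"tz":-3.8,"wx":0,"wy":0,"wz":0},{"tx":1.6,"ty":0,"tz":-4.8,"wx":0,"wy":0,"wz":0},{"tx":2.1,"ty":0,"tz":-5.7,"wx":0,"wy":0,"wz":0},{"tx":2.4,"ty":0,"tz":-6.2,"wx":0,"wy":0,"wz":0},{"tx":2.4,"ty":0,"tz":-6.2,"wx":0,"wy":0,"wz":0}]'

```text
time_s: 41.63
position: [0.4574, -0.2601, 0.1477]
orientation: [[1.0, -0.008, -0.004], [0.004, -0.011, 1.0], [-0.008, -1.0, -0.011]]
wrist_force: [1.2, 0.2, -0.1]
width: 0.0297
```

>>> servo_tool --motion '[{"tx":0,"ty":-2,"tz":0,"wx":0,"wy":0,"wz":0},{"tx":0,"ty":-5,"tz":0,"wx":0,"wy":0,"wz":0},{"tx":0,"ty":-8,"tz":0,"wx":0,"wy":0,"wz":0},{"tx":2,"ty":-11,"tz":3.5,"wx":0,"wy":0,"wz":0},{"tx":5,"ty":-14,"tz":7,"wx":0,"wy":0,"wz":0},{"tx":8,"ty":-15,"tz":8.5,"wx":0,"wy":0,"wz":0},{"tx":11,"ty":-16,"tz":8.5,"wx":0,"wy":0,"wz":0},{"tx":14,"ty":-16,"tz":8.5,"wx":0,"wy":0,"wz":0},{"tx":16,"ty":-16,"tz":8.5,"wx":0,"wy":0,"wz":0},{"tx":16,"ty":-16,"tz":8.5,"wx":0,"wy":0,"wz":0}]'

```text
time_s: 42.47
position: [0.6216, -0.1713, 0.3048]
orientation: [[1.0, -0.007, -0.007], [0.007, -0.01, 1.0], [-0.007, -1.0, -0.01]]
wrist_force: [-0.3, -0.8, -0.6]
width: 0.0297
```

```bash
python3 - <<'E'
from fit import *
s=st(); print(np.round(s["orientation"],3).tolist())
im,d=viewer.get_image("wrist"); cv2.imwrite("pics/w12.png",im)
P=pins("wrist",im); print(np.round(P,4).tolist(),table(P))
E
```

```text
42.47 [ 0.6216 -0.1713  0.3048] F [-0.3 -0.8 -0.6] w 0.0297
[[1.0, -0.007, -0.007], [0.007, -0.01, 1.0], [-0.007, -1.0, -0.01]]
[[0.4535, -0.2606], [0.4518, -0.0942], [0.5927, -0.0091], [0.5991, -0.3406]] (array([ 0.59570629, -0.17485389,  0.54128826]), np.float64(1.6217439306586166e-06))
```

View pics/w12.png

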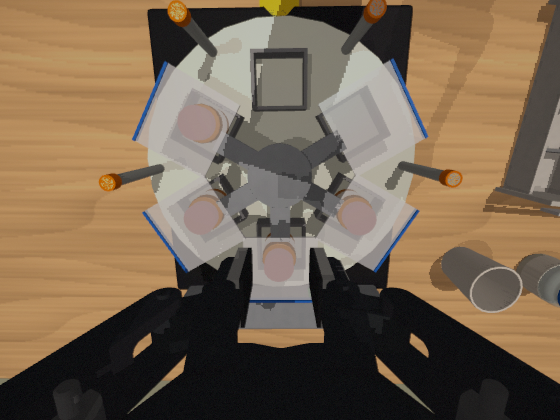

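All four bottles are upright under the guard plates at (198,123), (204,212), (280,262) and (357,212); the gap pocket at (280,80) is empty and clicked in. Now I'll close the shutter.

>>> servo_tool --motion '[{"tx":-0.7,"ty":0,"tz":4,"wx":0.01,"wy":0.097,"wz":0},{"tx":-1.4,"ty":0,"tz":8,"wx":0.01,"wy":0.097,"wz":0},{"tx":-2.1,"ty":0,"tz":12,"wx":0.01,"wy":0.097,"wz":0},{"tx":-2.8,"ty":0,"tz":16,"wx":0.01,"wy":0.097,"wz":0},{"tx":-3.5,"ty":0,"tz":20,"wx":0.01,"wy":0.097,"wz":0},{"tx":-4.2,"ty":0,"tz":24,"wx":0.01,"wy":0.097,"wz":0},{"tx":-4.9,"ty":0,"tz":28,"wx":0.01,"wy":0.097,"wz":0},{"tx":-5.6,"ty":0,"tz":32,"wx":0.01,"wy":0.097,"wz":0},{"tx":-6.3,"ty":0,"tz":36,"wx":0.01,"wy":0.097,"wz":0},{"tx":-7,"ty":0,"tz":40,"wx":0.01,"wy":0.097,"wz":0},{"tx":-7.7,"ty":0,"tz":44,"wx":0.01,"wy":0.097,"wz":0},{"tx":-8.4,"ty":0,"tz":48,"wx":0.01,"wy":0.097,"wz":0}]' --grip 1

```text
time_s: 43.52
position: [0.5305, 0.3087, 0.3002]
orientation: [[0.996, -0.01, 0.091], [-0.091, -0.001, 0.996], [-0.01, -1.0, -0.002]]
wrist_force: [0.2, -1.0, -0.5]
width: 0.0853
```

>>> servo_tool --motion '[{"tx":-0.7,"ty":0,"tz":4,"wx":0,"wy":0,"wz":0},{"tx":-0.7,"ty":2,"tz":6,"wx":0,"wy":0,"wz":0},{"tx":-0.7,"ty":4,"tz":7,"wx":0,"wy":0,"wz":0},{"tx":-0.7,"ty":5,"tz":7,"wx":0,"wy":0,"wz":0},{"tx":-0.7,"ty":5,"tz":7,"wx":0,"wy":0,"wz":0}]'

```text
time_s: 43.93
position: [0.5266, 0.3773, 0.246]
orientation: [[0.996, -0.017, 0.09], [-0.09, -0.006, 0.996], [-0.016, -1.0, -0.007]]
wrist_force: [-0.2, -0.4, -0.7]
width: 0.0855
```

```bash
cat > hd.py <<'E'
from h import *
s=st(); print(np.round(s["orientation"],3).tolist())
cal=viewer.calibration("wrist"); im,d=viewer.get_image("wrist")
W=cloud("wrist",d,cal); hs=cv2.cvtColor(im,cv2.COLOR_BGR2HSV)
o=(cv2.inRange(hs,(6,150,100),(17,255,255))>0)&(abs(W[...,2]-.148)<.015)
print("handle",o.sum(),cv2.minAreaRect(W[o][:,:2].astype(np.float32)*1000),np.median(W[o][:,2]))
E
python3 hd.py
```

```text
43.93 [0.5266 0.3773 0.246 ] F [-0.2 -0.4 -0.7] w 0.0855
[[0.996, -0.017, 0.09], [-0.09, -0.006, 0.996], [-0.016, -1.0, -0.007]]
handle 1607 ((525.5353393554688, 359.1896667480469), (13.941898345947266, 88.97087097167969), 85.1092529296875) 0.14843058892871674
```

>>> servo_tool --motion '[{"tx":0.2,"ty":1,"tz":-1.7,"wx":0,"wy":0,"wz":0},{"tx":0.2,"ty":4,"tz":-1.7,"wx":0,"wy":0,"wz":0},{"tx":0.2,"ty":7.5,"tz":-1.7,"wx":0,"wy":0,"wz":0},{"tx":0.2,"ty":10,"tz":-1.7,"wx":0,"wy":0,"wz":0},{"tx":0.2,"ty":12,"tz":-1.7,"wx":0,"wy":0,"wz":0},{"tx":0.2,"ty":12,"tz":-1.7,"wx":0,"wy":0,"wz":0}]' --grip 1

```text
time_s: 44.48
position: [0.524, 0.356, 0.1243]
orientation: [[0.995, -0.021, 0.093], [-0.093, -0.009, 0.996], [-0.02, -1.0, -0.01]]
wrist_force: [-0.2, -1.1, -0.9]
width: 0.0854
```

>>> servo_tool --motion '[{"tx":0,"ty":0,"tz":0,"wx":0,"wy":0,"wz":0},{"tx":0,"ty":0,"tz":0,"wx":0,"wy":0,"wz":0},{"tx":0,"ty":0,"tz":0,"wx":0,"wy":0,"wz":0},{"tx":0,"ty":0,"tz":0,"wx":0,"wy":0,"wz":0},{"tx":0,"ty":0,"tz":0,"wx":0,"wy":0,"wz":0},{"tx":0,"ty":0,"tz":0,"wx":0,"wy":0,"wz":0}]' --grip -1

```text
time_s: 44.98
position: [0.525, 0.3573, 0.1261]
orientation: [[0.995, -0.018, 0.093], [-0.094, -0.006, 0.996], [-0.018, -1.0, -0.007]]
wrist_force: [-2.6, -4.0, 16.3]
width: 0.0127
```

>>> servo_tool --motion '[{"tx":0,"ty":0,"tz":-1,"wx":0,"wy":0,"wz":0},{"tx":0,"ty":0,"tz":-2.2,"wx":0,"wy":0,"wz":0},{"tx":0,"ty":0,"tz":-3.5,"wx":0,"wy":0,"wz":0},{"tx":0,"ty":0,"tz":-4.8,"wx":0,"wy":0,"wz":0},{"tx":0,"ty":0,"tz":-6.1,"wx":0,"wy":0,"wz":0},{"tx":0,"ty":0,"tz":-7.4,"wx":0,"wy":0,"wz":0},{"tx":0,"ty":0,"tz":-8.7,"wx":0,"wy":0,"wz":0},{"tx":0,"ty":0,"tz":-10,"wx":0,"wy":0,"wz":0},{"tx":0,"ty":0,"tz":-11.3,"wx":0,"wy":0,"wz":0},{"tx":0,"ty":0,"tz":-12.5,"wx":0,"wy":0,"wz":0},{"tx":0,"ty":0,"tz":-13.6,"wx":0,"wy":0,"wz":0},{"tx":0,"ty":0,"tz":-14.4,"wx":0,"wy":0,"wz":0}]'

```text
time_s: 45.98
position: [0.5128, 0.215, 0.1262]
orientation: [[0.996, -0.015, 0.093], [-0.093, -0.002, 0.996], [-0.015, -1.0, -0.004]]
wrist_force: [7.1, 7.3, -13.3]
width: 0.0125
```

>>> servo_tool --motion '[{"tx":0,"ty":0,"tz":-0.4,"wx":0,"wy":0,"wz":0},{"tx":0,"ty":0,"tz":-0.8,"wx":0,"wy":0,"wz":0},{"tx":0,"ty":0,"tz":-1,"wx":0,"wy":0,"wz":0},{"tx":0,"ty":0,"tz":-1.1,"wx":0,"wy":0,"wz":0},{"tx":0,"ty":0,"tz":-1.1,"wx":0,"wy":0,"wz":0}]'

```text
time_s: 46.4
position: [0.5123, 0.2094, 0.1262]
orientation: [[0.995, -0.012, 0.094], [-0.094, 0.007, 0.996], [-0.013, -1.0, 0.006]]
wrist_force: [2.9, 18.9, -7.2]
width: 0.0128
```

>>> servo_tool --motion '[{"tx":0,"ty":0,"tz":0,"wx":0,"wy":0,"wz":0},{"tx":0,"ty":0,"tz":0,"wx":0,"wy":0,"wz":0},{"tx":0,"ty":0,"tz":0,"wx":0,"wy":0,"wz":0},{"tx":0,"ty":0,"tz":0,"wx":0,"wy":0,"wz":0},{"tx":0,"ty":0,"tz":0,"wx":0,"wy":0,"wz":0},{"tx":0,"ty":-3,"tz":0,"wx":0,"wy":0,"wz":0},{"tx":0,"ty":-7,"tz":0,"wx":0,"wy":0,"wz":0},{"tx":0,"ty":-11,"tz":0,"wx":0,"wy":0,"wz":0},{"tx":0,"ty":-14,"tz":0,"wx":0,"wy":0,"wz":0},{"tx":0,"ty":-16,"tz":2,"wx":0,"wy":0,"wz":0},{"tx":0,"ty":-16,"tz":2,"wx":0,"wy":0,"wz":0}]' --grip 1

```text
time_s: 47.32
position: [0.5195, 0.2306, 0.2934]
orientation: [[0.996, -0.002, 0.094], [-0.094, 0.013, 0.995], [-0.003, -1.0, 0.013]]
wrist_force: [0.5, 1.5, 1.7]
width: 0.0855
```

```bash
python3 hd.py; python3 - <<'E'
from h import *
im,d=viewer.get_image("scene"); cv2.imwrite("pics/s3.png",im)
for n in("beaker","jar","screwdriver"):
    r=place_of("scene",n)[:1]; print(n,[(x["score"],np.round(x["centre"]),np.round(ray("scene",x["centre"],0),3)) for x in r])
E
```

```text
47.32 [0.5195 0.2306 0.2934] F [0.5 1.5 1.7] w 0.0855
[[0.996, -0.002, 0.094], [-0.094, 0.013, 0.995], [-0.003, -1.0, 0.013]]
handle 1240 ((561.01318359375, 120.30827331542969), (78.75630187988281, 260.49468994140625), 28.383342742919922) 0.14846914394486374
beaker [(0.58, array([190., 283.]), array([0.753, 0.115, 0.   ]))]
jar [(0.76, array([205., 323.]), array([0.767, 0.239, 0.   ]))]
screwdriver [(0.57, array([369., 359.]), array([0.538, 0.462, 0.   ]))]
```

View pics/s3.png

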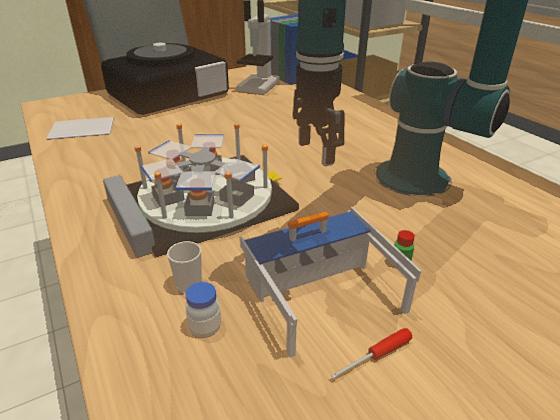

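```bash
python3 - <<'E'
from h import *
cal=viewer.calibration("wrist"); im,d=viewer.get_image("wrist"); W=cloud("wrist",d,cal); hs=cv2.cvtColor(im,cv2.COLOR_BGR2HSV)
o=(cv2.inRange(hs,(6,150,100),(17,255,255))>0)&(abs(W[...,2]-.148)<.01)&(np.hypot(W[...,0]-.512,W[...,1]-.21)<.07)
print(cv2.minAreaRect(W[o][:,:2].astype(np.float32)*1000)); arm.close_job(); st()
E
```

```text
((512.589111328125, 209.70982360839844), (13.842162132263184, 88.72355651855469), 85.16995239257812)
the job is handed in; nothing more can be done
the job is handed in; nothing more can be done
```

The job is done and handed in at about 47 s of the 210 s allowed. I slid the shutter fully open and stood all four red-capped bottles in their own pockets through the loading gap. After each bottle I pushed the table round one click by a pin, then shut the shutter.

Last checks:
- **Bottles:** the last close view showed all four standing under the guard plates, with the gap pocket empty. It also put the pins about 1° from the detent.
- **Shutter:** the handle is back at (0.5126, 0.2097), within 0.2 mm of where it started, and it met the shut stop with about 19 N.
- **Bystanders:** the beaker, jar and screwdriver read within about 10 mm of their first positions, which is the networks' own scatter. The green look-alike was not touched.

Two readings were off:
- **Bottle 2:** it sat about 7 mm off centre in its pocket after release, but it was upright and stayed inside.
- **Handle:** the first reading after shutting was spoiled by an orange pin top in view. I repeated it over a smaller area, which gave the position above.

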